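# Dry-fit a riser kit on the stockroom bench

### The arm

A 7-joint arm with a two-finger parallel gripper is mounted at the origin on the work surface. World frame = base frame: x ahead of the robot, y to its left, z up, the work surface at z = 0. Lengths are in m, angles in degrees, forces in N, time in s.
With the tool pointing down it reaches from about 0.35 to 0.9 m from the base axis. Payload 7.2 kg.
Tool frame: the origin (TCP) lies midway between the tips of the shut fingers; the grasp point (between the pads) lies 19 mm behind it; z points along the fingers, y is the direction in which the jaws open and shut (so a half turn about z gives the same grasp; the last joint's range is limited). The gripper opens to 85 mm and grips with 20 to 120 N. Pads are 22 mm wide; open, the fingers measure 114 mm over their backs; the gripper's body (76 mm by 85 mm) begins 54 mm behind the grasp point. The pads swing forward as they close: fully open they stand 13 mm farther back than shut.
Start: joints at [-71.746, 23.554, -0.728, 91.456, 0.321, 64.991, -4.71], TCP at [0.236, 0.579, 0.231] pointing down, gripper open.
Joint ranges: [-169.25, 169.25], [-16.82, 113.86], [-84.01, 82.57], [7.8, 145.47], [-59.2, 239.2], [7.22, 106.19], [-163.78, 163.78]. Speed limits (degrees/s): [136.94, 136.94, 172.46, 172.46, 180, 180, 180].

### API

Orientations are given as a 3x3 rotation matrix whose columns are the frame's x, y, z axes.
In Python, from bench import robot gives the robot as it stands.
- The arm moves only by the tool jog_arm, never from a script. Its argument "deltas" is a list of rows, each a list of 6 numbers: the shift along the tool's x, y, z in mm, then the turn, a rotation vector about the tool's x, y, z in degrees. In form: [[tx, ty, tz, ax, ay, az], ...]. A call has exactly 10 rows; each row shifts and turns the commanded pose from where the row before left it, along the tool's axes as they then stand; what a row does not reach is not made up. A row lasts 1/10 s, in which the tool goes at most 50 mm and 8.59 degrees, less where a joint would pass 70% of its speed; a pose out of reach is approached as far as the arm can. A call with a gripper value outside its range is refused whole. "grip" is the opening, from 0 (shut) to 1 (fully open), set as the call begins (left out, the last holds). The fingers move at their own pace and stop on an object; "squeeze" is the grip in N (left out, the last holds). Time passes only in rows, so rows that do not move let the fingers close, or fill a call up. It gives the time, the measured TCP pose, the force and the opening at its end, in the units of the state.
- robot.observe(): the state, without advancing time (a new reading comes with each control period).
- robot.read_camera(name): name is "scene" or "top" or "wrist"; returns the picture (420x560x3 uint8, red, green, blue); there is no depth.
- robot.camera_info(name): a dict with "intrinsics" (3x3 intrinsics, pixels), "rvec" (rotation vector, rad) and "tvec" (3), from world to camera coordinates, as OpenCV has them; the wrist camera has in their place "tool_from_camera" (4x4, takes a point from camera to tool coordinates, whose origin is the TCP and whose axes are the flange's). Camera axes: x right, y down, z forward; pixel columns grow to the right and rows downward; lengths in m; the calibration is good to about 2 mm. The wrist camera is an equidistant fisheye: a pixel r from the principal point sees the ray r / f radians off the axis. A picture is of the moment at which its call begins: read the wrist's pose just before it. camera_info takes no time and is no camera call.
- robot.sign_off(): hands the job in, once; it reports no verdict.
Trained networks look in the newest picture that a camera, given by its name, has taken for a name from the list of things; names that differ only in an ending like _2 or _b are one class to them, and where a whole thing is asked for, a point or a joint stands for the part that bears it (a point fixed in the world has none). Each returns a list of dicts, best first, with "p" (0 to 1); they miss things now and then, are a little off and sometimes report something else, mostly with a low value. They report only what shows in the picture. A call takes as long as a camera call. They do not tell look-alikes from the thing itself.
- robot.find_in(target, camera): "rect" ([left, top, right, bottom] in pixels, round what is visible of it).
- robot.trace(target, camera): "mask" (420x560 bool, what is visible of it) and "rect" ([left, top, right, bottom] in pixels, round what is visible of it).
- robot.spot_point(target, camera): "position" ([column, row] in pixels: a listed point, or the origin of a listed thing).
The state is a dict: "time_s": time; "joints": joint angles; "qd": joint speeds; "joint_torque": joint torques, N m; "tool_pos": TCP position; "ee_rot": TCP orientation; "ft_force": force on the tool from outside, world axes, zero at the start; "ft_torque": the same for the moment, N m; "finger_gap": finger opening in m.
Only numpy, scipy, OpenCV 4.12 (cv2) and the standard library are available. Lean on these libraries where they do the work, as an engineer would, in place of code of your own. Each camera call takes 0.05 s, during which the arm holds its last target.

### The job

Dry-fit the pipe riser from the bottom up, one part at a time, letting go of each before fetching the next: stand the longer of the two straight pipes in the floor flange with the wider socket, put the coupling sleeve on the pipe, then the reducer, spigot down, into the coupling, and last the end cap over the reducer's neck. Every part must sit fully home and upright and the finished riser must stand on its own; leave the shorter pipe and the tin where they stand.

Things in the scene. Friction and masses are not known exactly. Their poses are not given: they have to be found in the camera images.
- wide_flange: Grey floor flange on a 110 x 110 x 10 mm steel plate fixed to the bench, with the WIDE socket: disc 96 mm across up to 18 mm high, then an upright round hub, outer diameter 60 mm, bore 44 mm. Socket floor 18 mm, hub mouth 52 mm above the bench. Origin: centre of the plate's underside, z up the socket axis. The two flanges may be on either side.
- narrow_flange: The other floor flange: same plate, disc and hub outside, but bore only 26 mm (thick hub wall); too narrow for the pipes and not used. Origin: centre of its underside.
- long_pipe: White straight pipe stub standing upright, outer diameter 40 mm, 110 mm long, hollow, both ends the same and tapered over the last 6 mm to 33 mm diameter. Origin: centre of its lower end, z along the pipe. Weight about 90 g. Seated, its lower end rests on the socket floor.
- short_pipe: The spare pipe stub, same in all but length: 70 mm tall, standing upright. Not used. Origin: centre of its lower end.
- coupling: White plain sleeve standing upright, outer diameter 54 mm, 56 mm tall, open at both ends, bore 44 mm, with an inner stop ring (hole 29 mm) from 24 to 32 mm above its lower end; both ends alike. Origin: centre of its lower end, z up. About 70 g. Seated, the stop rests on the pipe's top end, so the sleeve covers the pipe's top 24 mm.
- reducer: White turned fitting standing on its spigot: from the bottom a spigot 40 mm across (foot tapered over 7 mm to 31 mm) up to 22 mm, collar 54 mm across to 36 mm, cone to 42 mm, neck 30 mm across to 82 mm (last 6 mm tapered to 23). Grip it by the neck. Origin: centre of the spigot's foot, z up. About 100 g. Seated, the collar's underside rests on the coupling's rim.
- cap: White end cap standing mouth down, closed top up: outer diameter 42 mm, 36 mm tall, bore 34 mm and 30 mm deep. Origin: centre of its open lower end, z up to the closed top. About 50 g. Seated, the inside of its top rests on the end of the reducer's neck.
- tin: Bare steel tin standing upright among the fittings, diameter 60 mm, 95 mm tall; a bystander to leave alone. Origin: centre of its underside.
Things that resemble listed ones, but are neither listed nor needed, are in the scene too. What is shaped like the reducer but green or purple is not meant.

How it is judged (in metres and radians):
On the way, in this order (a step that is already met when the one before it is completed fails the run):
1. The long pipe stands in the wide-bore flange, right down on the socket floor, let go (z of long_pipe in the frame of wide_flange between 0.012 and 0.024 m and horizontal distance between long_pipe and wide_flange below 0.009 m and angle between long_pipe's own z axis and vertical below 0.12 rad and linear speed of long_pipe below 0.03 m/s and contact force between long_pipe and the fingers below 0.3 N), for 0.2 s.
2. The coupling sits on the long pipe, down on its inner stop, let go (z of long_pipe in the frame of wide_flange between 0.012 and 0.024 m and horizontal distance between long_pipe and wide_flange below 0.009 m and angle between each of long_pipe, coupling's own z axis and vertical below 0.12 rad and linear speed of each of long_pipe, coupling below 0.03 m/s and z of coupling in the frame of long_pipe between 0.08 and 0.092 m and horizontal distance between coupling and long_pipe below 0.009 m and contact force between coupling and the fingers below 0.3 N), for 0.2 s.
3. The reducer sits in the coupling, collar down on the rim, let go (z of long_pipe in the frame of wide_flange between 0.012 and 0.024 m and horizontal distance between long_pipe and wide_flange below 0.009 m and angle between each of long_pipe, coupling, reducer's own z axis and vertical below 0.12 rad and linear speed of each of long_pipe, coupling, reducer below 0.03 m/s and z of coupling in the frame of long_pipe between 0.08 and 0.092 m and horizontal distance between coupling and long_pipe below 0.009 m and z of reducer in the frame of coupling between 0.028 and 0.04 m and horizontal distance between reducer and coupling below 0.009 m and contact force between reducer and the fingers below 0.3 N), for 0.2 s.
4. The cap sits on the reducer's neck, fully down, let go (z of long_pipe in the frame of wide_flange between 0.012 and 0.024 m and horizontal distance between long_pipe and wide_flange below 0.009 m and angle between each of long_pipe, coupling, reducer, cap's own z axis and vertical below 0.12 rad and linear speed of each of long_pipe, coupling, reducer, cap below 0.03 m/s and z of coupling in the frame of long_pipe between 0.08 and 0.092 m and horizontal distance between coupling and long_pipe below 0.009 m and z of reducer in the frame of coupling between 0.028 and 0.04 m and horizontal distance between reducer and coupling below 0.009 m and z of cap in the frame of reducer between 0.046 and 0.058 m and horizontal distance between cap and reducer below 0.009 m and contact force between cap and the fingers below 0.3 N), for 0.2 s.
At the end, for the whole second after the job is handed in: Long pipe in the wide socket, coupling on it, reducer in that, cap on top: each within 6 mm of seated height, 9 mm sideways of the part below, tilted under 0.12 rad, at rest; short pipe and tin upright (under 0.2 rad), within 30 mm of where they began (z of long_pipe in the frame of wide_flange between 0.012 and 0.024 m and horizontal distance between long_pipe and wide_flange below 0.009 m and angle between each of long_pipe, coupling, reducer, cap's own z axis and vertical below 0.12 rad and linear speed of each of long_pipe, coupling, reducer, cap below 0.03 m/s and z of coupling in the frame of long_pipe between 0.08 and 0.092 m and horizontal distance between coupling and long_pipe below 0.009 m and z of reducer in the frame of coupling between 0.028 and 0.04 m and horizontal distance between reducer and coupling below 0.009 m and z of cap in the frame of reducer between 0.046 and 0.058 m and horizontal distance between cap and reducer below 0.009 m and angular speed of each of long_pipe, coupling, reducer, cap below 0.3 rad/s and distance of each of short_pipe, tin from where it was at the start of the episode below 0.03 m and angle between each of short_pipe, tin's own z axis and vertical below 0.2 rad); the robot touches nothing.
It fails at once if the short pipe is knocked over or moved by more than 30 mm (distance of short_pipe from where it was at the start of the episode above 0.03 m or angle between short_pipe's own z axis and vertical above 0.3 rad).
It fails at once if the tin is knocked over or moved by more than 30 mm (distance of tin from where it was at the start of the episode above 0.03 m or angle between tin's own z axis and vertical above 0.3 rad).
It also fails if it takes over 104 s, if anything falls off the work surface, if the arm or the gripper's body presses on something with over 40 N, if the wrist force passes 120 N, or if a joint passes its speed limit or range.

## Working session

There is one attempt and no reset: what is moved stays moved. The work goes in short steps, Python scripts to look and compute and a tool call to move; the robot and the scene stay as the last step left them, time stands still between calls to the robot, and variables do not carry over. Pictures are saved under pics/ and viewed, and the job is handed in when it is done.

Besides the shell and the picture viewer there is one more tool, called after ">>>" by a JSON object that holds its "fn" and its "kwargs". jog_arm: Moves the arm, as the interface text tells. Its arguments: {"type":"object","properties":{"deltas":{"type":"array"},"grip":{"type":"number"},"squeeze":{"type":"number"}},"required":["deltas"]}

```bash
ls; mkdir -p pics; python3 - <<'E'
from bench import robot
import cv2
s=robot.observe(); print({k:(v.tolist() if hasattr(v,'tolist') else v) for k,v in s.items()})
for c in ['scene','top','wrist']:
    i=robot.camera_info(c); print(c,i)
    im=robot.read_camera(c); cv2.imwrite(f'pics/{c}0.png',im[:,:,::-1])
E
```

```text
pics
{'time_s': 0.0, 'joints': [-71.74487961891386, 23.601633085968512, -0.730305892302602, 91.50212281667794, 0.3194623715061599, 64.98995975699506, -4.71010806874624], 'qd': [0.020184253338824343, -0.039928179721358724, 0.07729694305992435, 0.02825291402122188, 0.06977623822190027, -0.010394211368562287, 0.017607155616798875], 'joint_torque': [-0.00011813991022791015, -60.06301403045654, 0.6822980381548405, -29.94057297706604, 0.013845892099197954, 0.010578676883596927, 8.805445759207942e-06], 'tool_pos': [0.23560451042079222, 0.5783749868599544, 0.23044905982501046], 'ee_rot': [[-0.9261310163532838, 0.37720161484433923, -0.0005313259419721095], [0.37720198110350395, 0.9261297887739101, -0.0015098997266927532], [-7.745983275284597e-05, -0.0015987821663970229, -0.9999987189469589]], 'ft_force': [0.5195864185159236, -0.9568061778363097, -0.806455655454946], 'ft_torque': [0.006702701320891641, -0.005077324420528679, 0.05534396600157534], 'finger_gap': 0.08515295196898579}
scene {'intrinsics': array([[415.25264704,   0.        , 280.70848661],
       [  0.        , 415.25264704, 210.79
[... 285 characters left out ...]
6878437],
       [  0.        ,   0.        ,   1.        ]]), 'rvec': array([ 2.12753487, -2.16983737,  0.16486984]), 'tvec': array([0.02111371, 0.57952662, 0.96006483])}
wrist {'intrinsics': array([[325.1922621,   0.       , 281.4576172],
       [  0.       , 325.1922621, 210.9595288],
       [  0.       ,   0.       ,   1.       ]]), 'tool_from_camera': array([[-4.29105245e-04, -9.65575233e-01, -2.60123594e-01,
         6.60563183e-02],
       [ 9.99999613e-01, -6.14079020e-04,  6.29832963e-04,
        -1.09024083e-03],
       [-7.67887553e-04, -2.60123224e-01,  9.65575123e-01,
        -1.41421574e-01],
       [ 0.00000000e+00,  0.00000000e+00,  0.00000000e+00,
         1.00000000e+00]])}
```

View pics/scene0.png

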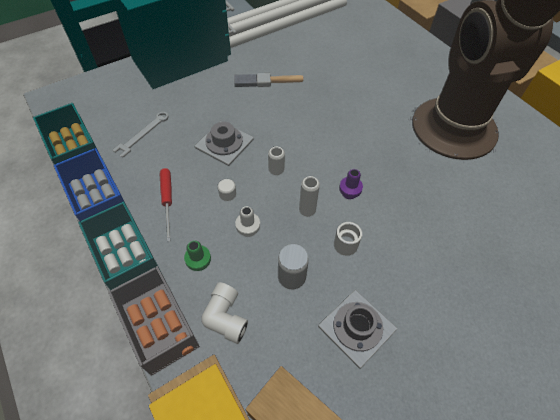

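View pics/top0.png

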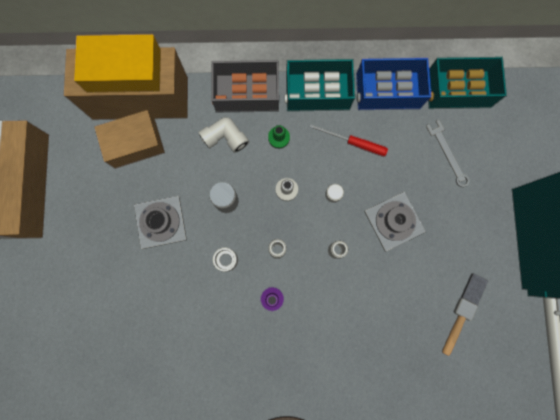

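View pics/wrist0.png

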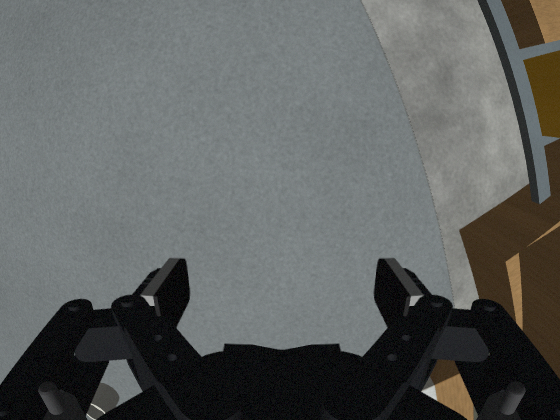

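```bash
cat > h.py <<'E'
import numpy as np, cv2
from bench import robot
def cam(name):
    i=robot.camera_info(name); R,_=cv2.Rodrigues(np.array(i['rvec'])); return i['intrinsics'],R,np.array(i['tvec'])
def proj(name,P):
    K,R,t=cam(name); q=(np.atleast_2d(P)@R.T+t)@K.T; return q[:,:2]/q[:,2:]
def ray(name,uv,z):
    K,R,t=cam(name); C=-R.T@t; d=R.T@np.linalg.inv(K)@np.array([uv[0],uv[1],1.]); return C+d*(z-C[2])/d[2]
def wproj(P,s,info):
    R=np.array(s['ee_rot']);p=np.array(s['tool_pos']);T=info['tool_from_camera'];K=info['intrinsics']
    q=(np.atleast_2d(P)-p)@R; q=(q-T[:3,3])@T[:3,:3]
    th=np.arctan2(np.hypot(q[:,0],q[:,1]),q[:,2]); ph=np.arctan2(q[:,1],q[:,0])
    return np.c_[K[0,2]+K[0,0]*th*np.cos(ph),K[1,2]+K[1,1]*th*np.sin(ph)]
def wray(uv,z,s,info):
    R=np.array(s['ee_rot']);p=np.array(s['tool_pos']);T=info['tool_from_camera'];K=info['intrinsics']
    dx=(uv[0]-K[0,2])/K[0,0];dy=(uv[1]-K[1,2])/K[1,1];th=np.hypot(dx,dy)
    d=np.array([np.sin(th)*dx/th,np.sin(th)*dy/th,np.cos(th)]) if th>0 else np.array([0,0,1.])
    d=R@T[:3,:3]@d; C=p+R@T[:3,3]; return C+d*(z-C[2])/d[2]
def circ(c,r,z,n=72):
    a=np.linspace(0,2*np.pi,n,endpoint=False); return np.c_[c[0]+r*np.cos(a),c[1]+r*np.sin(a),np.full(n,z)]
# profile (r,z) outer silhouettes
PROF=dict(long_pipe=[(.0165,0),(.02,.006),(.02,.104),(.0165,.110)],short_pipe=[(.0165,0),(.02,.006),(.02,.064),(.0165,.07)],
 coupling=[(.027,0),(.027,.056)],reducer=[(.0155,0),(.02,.007),(.02,.022),(.027,.022),(.027,.036),(.015,.042),(.015,.076),(.0115,.082)],
 cap=[(.021,0),(.021,.036)],tin=[(.03,0),(.03,.095)])
def sil(name,xy,pf):
    m=np.zeros((420,560),np.uint8); pr=PROF[name]
    for (r1,z1),(r2,z2) in zip(pr[:-1],pr[1:]):
        pts=np.r_[circ(xy,r1,z1),circ(xy,r2,z2)]; q=pf(pts)
        if not np.isfinite(q).all(): continue
        h=cv2.convexHull((q*16).astype(np.int32)); cv2.fillConvexPoly(m,h,1,shift=4)
    return m
E
python3 - <<'E'
from h import *
im={c:robot.read_camera(c)[:,:,::-1].copy() for c in ['scene','top']}
names=['wide_flange','narrow_flange','long_pipe','short_pipe','coupling','reducer','cap','tin']
out={}
for c in ['scene','top']:
    for n in names:
        r=robot.trace(n,c)
        for k,d in enumerate(r[:4]):
            m=d['mask']; ys,xs=np.nonzero(m); print(c,n,round(d['p'],2),np.round(d['rect']),m.sum(),xs.mean().round(1),ys.mean().round(1), ray(c,(xs.mean(),ys.mean()),0.0).round(3)[:2])
            out[f'{c}.{n}.{k}']=m
        
np.savez('masks0.npz',**out)
print(robot.observe()['time_s'])
E
```

```text
scene wide_flange 0.64 [318. 290. 398. 368.] 3221 356.9 328.1 [0.563 0.294]
scene narrow_flange 0.83 [195. 121. 252. 163.] 1533 223.9 142.1 [ 0.553 -0.279]
scene long_pipe 0.63 [299. 178. 319. 216.] 691 308.8 195.4 [ 0.461 -0.021]
scene short_pipe 0.87 [267. 148. 288. 174.] 432 276.0 160.2 [ 0.47  -0.155]
scene coupling 0.7 [336. 221. 365. 256.] 680 347.1 237.8 [0.455 0.121]
scene coupling 0.31 [195. 124. 256. 163.] 1492 224.0 142.3 [ 0.553 -0.278]
scene reducer 0.95 [236. 210. 262. 236.] 547 246.9 222.2 [ 0.625 -0.034]
scene reducer 0.86 [343. 168. 360. 198.] 531 351.0 184.0 [0.354 0.006]
scene reducer 0.66 [196. 125. 254. 165.] 1514 223.9 142.2 [ 0.553 -0.279]
scene reducer 0.55 [183. 237. 208. 270.] 659 196.2 256.0 [ 0.761 -0.017]
scene cap 0.88 [218. 180. 236. 198.] 329 226.3 189.1 [ 0.62  -0.141]
scene tin 0.68 [280. 241. 307. 290.] 1157 292.1 266.1 [0.598 0.114]
top wide_flange 0.86 [134. 197. 184. 248.] 2115 159.8 222.1 [0.562 0.293]
top wide_flange 0.59 [218. 248. 235. 270.] 320 225.7 259.7 [0.469 0.134]
top narrow_flange 0.85 [363. 192. 423. 252.] 2101 394.3 221.5 [ 0.553 -0.277]
top long_pipe 0.69 [267. 239. 285. 259.] 198 275.7 247.6 [0.495 0.013]
top short_pipe 0.56 [327. 240. 346. 258.] 205 337.4 249.0 [ 0.489 -0.135]
top coupling 0.81 [213. 247. 234. 268.] 329 224.7 259.2 [0.47  0.136]
top coupling 0.42 [322. 185. 343. 201.] 229 334.0 193.0 [ 0.626 -0.133]
top reducer 0.88 [275. 176. 296. 200.] 415 286.3 189.3 [ 0.638 -0.016]
top reducer 0.59 [269. 128. 294. 147.] 399 278.0 136.9 [0.772 0.002]
top reducer 0.29 [362. 195. 425. 252.] 2107 394.7 221.2 [ 0.553 -0.278]
top cap 0.54 [323. 185. 346. 202.] 252 334.5 192.7 [ 0.627 -0.134]
top cap 0.16 [210. 183. 236. 215.] 662 223.5 197.3 [0.621 0.139]
top tin 0.6 [214. 185. 242. 214.] 688 224.0 197.6 [0.62  0.138]
top tin 0.38 [274. 179. 298. 202.] 416 286.3 189.1 [ 0.638 -0.016]
1.05
```

```bash
cat > fit.py <<'E'
from h import *
from scipy.optimize import minimize
M=np.load('masks0.npz')
def flange(xy,yaw,pf):
    m=np.zeros((420,560),np.uint8)
    a=np.radians(yaw)+np.pi/4+np.arange(4)*np.pi/2; sq=np.c_[xy[0]+.0778*np.cos(a),xy[1]+.0778*np.sin(a)]
    groups=[np.r_[np.c_[sq,np.zeros(4)],np.c_[sq,np.full(4,.01)]],np.r_[circ(xy,.048,.01),circ(xy,.048,.018)],np.r_[circ(xy,.03,.018),circ(xy,.03,.052)]]
    for g in groups: cv2.fillConvexPoly(m,cv2.convexHull((pf(g)*16).astype(np.int32)),1,shift=4)
    return m
def fitobj(n,init,cams=('scene','top'),idx=0):
    def cost(v):
        c=0
        for cm in cams:
            pf=lambda P:proj(cm,P)
            s=flange(v[:2]/100,v[2]*10,pf) if 'flange' in n else sil(n,v/100,pf)
            m=M[f'{cm}.{n}.{idx}']; a=cv2.GaussianBlur(s.astype(np.float32),(0,0),1.0);b=cv2.GaussianBlur(m.astype(np.float32),(0,0),1.0)
            c+=((a-b)**2).sum()/m.sum()
        return c
    best=None
    for y0 in ([0,3,6] if 'flange' in n else [None]):
        v0=np.array(init)*100
        if y0 is not None: v0=np.r_[v0,y0]
        simp=np.vstack([v0]+[v0+np.eye(len(v0))[i]*1.0 for i in range(len(v0))])
        r=minimize(cost,v0,method='Nelder-Mead',options=dict(initial_simplex=simp,xatol=.01,fatol=1e-4))
        if best is None or r.fun<best.fun: best=r
    return best.x,best.fun
if __name__=='__main__':
    I=dict(wide_flange=(.562,.293),narrow_flange=(.553,-.277),long_pipe=(.48,0),short_pipe=(.48,-.14),coupling=(.46,.13),reducer=(.63,-.02),cap=(.62,-.135),tin=(.6,.13))
    res={}
    for n,i in I.items():
        x,f=fitobj(n,i); xs,fs=fitobj(n,i,('scene',)); xt,ft=fitobj(n,i,('top',))
        print(n,x.round(2),round(f,3),'scene',xs.round(2),'top',xt.round(2)); res[n]=x
    import json; json.dump({k:list(v) for k,v in res.items()},open('fit0.json','w'))
    for c in ['scene','top']:
        im=cv2.imread(f'pics/{c}0.png'); im=cv2.resize(im,None,fx=3,fy=3,interpolation=cv2.INTER_CUBIC)
        for n,v in res.items():
            pf=lambda P:proj(c,P)
            s=flange(v[:2]/100,v[2]*10,pf) if 'flange' in n else sil(n,v[:2]/100,pf)
            s=cv2.resize(s,None,fx=3,fy=3,interpolation=cv2.INTER_NEAREST)
            cs,_=cv2.findContours(s,0,2); cv2.drawContours(im,cs,-1,(0,0,255),1)
        im = im[330:1140,540:1260] if c=='scene' else im[480:960,390:1290]
        if im.shape[1]>800: im=cv2.resize(im,(800,int(im.shape[0]*800/im.shape[1])))
        if im.shape[0]>600: im=cv2.resize(im,(int(im.shape[1]*600/im.shape[0]),600))
        cv2.imwrite(f'pics/{c}_fit.png',im)
E
python3 fit.py
```

```text
Traceback (most recent call last):
  File "fit.py", line 31, in <module>
    x,f=fitobj(n,i); xs,fs=fitobj(n,i,('scene',)); xt,ft=fitobj(n,i,('top',))
                                                         ~~~~~~^^^^^^^^^^^^^^
  File "fit.py", line 24, in fitobj
    r=minimize(cost,v0,method='Nelder-Mead',options=dict(initial_simplex=simp,xatol=.01,fatol=1e-4))
  File "fit.py", line 15, in cost
    s=flange(v[:2]/100,v[2]*10,pf) if 'flange' in n else sil(n,v/100,pf)
      ~~~~~~^^^^^^^^^^^^^^^^^^^^^^
  File "fit.py", line 8, in flange
    for g in groups: cv2.fillConvexPoly(m,cv2.convexHull((pf(g)*16).astype(np.int32)),1,shift=4)
                                                          ~~^^^
  File "fit.py", line 14, in <lambda>
    pf=lambda P:proj(cm,P)
                ~~~~^^^^^^
  File "h.py", line 6, in proj
    K,R,t=cam(name); q=(np.atleast_2d(P)@R.T+t)@K.T; return q[:,:2]/q[:,2:]
          ~~~^^^^^^
  File "h.py", line 4, in cam
    i=robot.camera_info(name); R,_=cv2.Rodrigues(np.array(i['rvec'])); return i['intrinsics'],R,np.array(i['tvec'])
ValueError: time passes only in moves, steps and waits
```

```bash
sed -i 's/^def cam(name):/import functools\n@functools.lru_cache(None)\ndef cam(name):/' h.py; python3 fit.py; python3 -c "
from h import *; print(robot.observe()['time_s'])"
```

```text
wide_flange [56.26 29.27  1.01] 0.025 scene [56.27 29.4   1.06] top [56.22 29.15  0.98]
narrow_flange [ 55.41 -27.49   2.38] 0.019 scene [ 55.41 -27.41   2.35] top [ 55.35 -27.54   2.55]
long_pipe [48.89  1.27] 0.341 scene [48.87  1.19] top [48.89  1.26]
short_pipe [ 48.64 -12.92] 0.312 scene [ 48.68 -12.86] top [ 48.65 -12.96]
coupling [46.89 13.18] 0.439 scene [46.9  13.19] top [46.85 13.15]
reducer [63.26 -1.41] 0.049 scene [63.37 -1.38] top [63.23 -1.41]
cap [ 62.38 -13.  ] 0.165 scene [ 62.49 -12.78] top [ 62.35 -13.01]
tin [61.08 13.25] 0.102 scene [61.26 13.37] top [61.   13.04]
1.05
```

View pics/scene_fit.png

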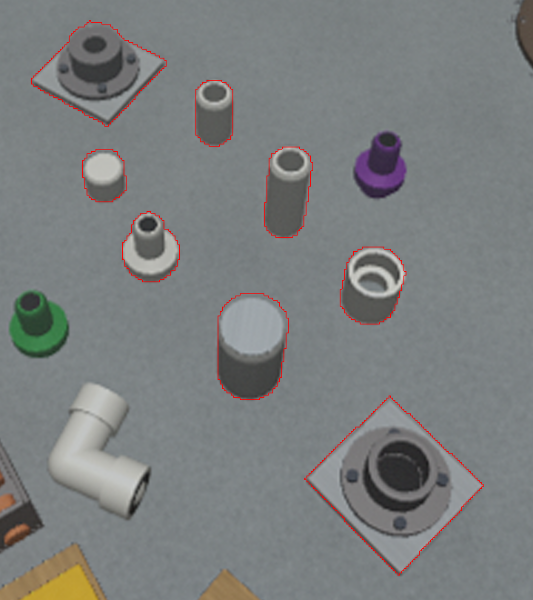

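View pics/top_fit.png

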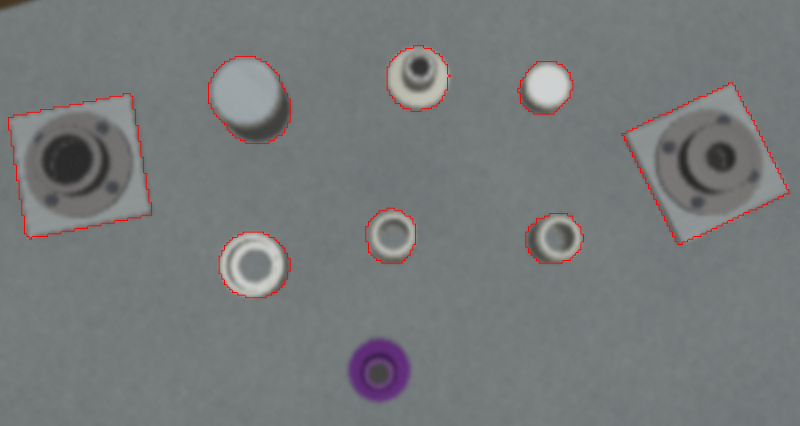

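Identification (scene px): the white reducer at (247,222) is the one meant, since its look-alikes are green (196,256) and purple (351,184). The long pipe is (309,195), clearly taller than the short one at (277,160). The wide flange is at (357,328), where the crop shows the wide bore with a thin wall; the one at (224,142) is narrow. The model outlines match all of them.

I'll align the tool with the world axes and head for the long pipe.

>>> {"fn": "jog_arm", "kwargs": {"deltas": [[0,0,0,0,0,-7.4],[0,0,0,0,0,-7.4],[0,0,0,0,0,-7.4],[-18,-40,0,0,0,0],[-18,-40,0,0,0,0],[-18,-40,0,0,0,0],[-18,-40,0,0,0,0],[-18,-40,0,0,0,0],[-18,-40,0,0,0,0],[-18,-40,0,0,0,0]], "grip": 1, "squeeze": 40}}

```text
time_s: 2.05
tool_pos: [0.3625, 0.2972, 0.2316]
ee_rot: [[-1.0, -0.001, 0.001], [-0.001, 1.0, 0.001], [-0.001, 0.001, -1.0]]
ft_force: [0.6, -0.0, 0.2]
finger_gap: 0.0854
```

>>> {"fn": "jog_arm", "kwargs": {"deltas": [[-18,-40.5,0,0,0,0],[-18,-40.5,0,0,0,0],[-18,-40.5,0,0,0,0],[-18,-40.5,0,0,0,0],[-18,-40.5,0,0,0,0],[-18,-40.5,0,0,0,0],[-18,-40.5,0,0,0,0],[0,0,0,0,0,0],[0,0,0,0,0,0],[0,0,0,0,0,0]]}}

```text
time_s: 3.05
tool_pos: [0.4878, 0.0165, 0.2312]
ee_rot: [[-1.0, -0.002, -0.0], [-0.002, 1.0, 0.0], [0.0, 0.0, -1.0]]
ft_force: [-0.4, 1.1, -0.3]
finger_gap: 0.0853
```

```bash
cat > wview.py <<'E'
import sys
from h import *
from fit import flange
def wtake(tag,objs):
    s=robot.observe(); info=robot.camera_info('wrist'); im=robot.read_camera('wrist')[:,:,::-1].copy()
    cv2.imwrite(f'pics/{tag}_raw.png',im)
    print(np.round(s['tool_pos'],4),'gap',round(s['finger_gap'],4),'F',np.round(s['ft_force'],1),'t',s['time_s'], 'j',np.round(s['joints'],0))
    for n,xy in objs.items():
        pf=lambda P:wproj(P,s,info)
        m=sil(n,xy,pf); cs,_=cv2.findContours(m,0,2); cv2.drawContours(im,cs,-1,(0,0,255),1)
    cv2.imwrite(f'pics/{tag}.png',im); return s,info
E
python3 - <<'E'
from wview import *
s,info=wtake('w1',dict(long_pipe=(.4889,.0127),short_pipe=(.4864,-.1292),reducer=(.6326,-.0141),coupling=(.4689,.1318)))
for d in robot.trace('long_pipe','wrist')[:3]: print(d['p'],d['rect'])
E
```

```text
[0.4878 0.0165 0.2312] gap 0.0853 F [-0.4  1.1 -0.3] t 3.05 j [-22.  10.  17. 111.  -3.  60.  86.]
0.78 [252.8, 169.5, 301.5, 226.2]
0.17 [125.8, 168.2, 176.2, 210.3]
```

View pics/w1.png

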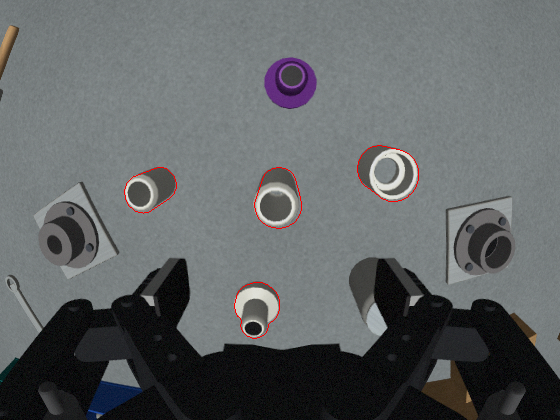

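The wrist view agrees: the outlines from the scene fit lie on the long pipe at (277,198) and on its neighbours. Going down to grasp.

>>> {"fn": "jog_arm", "kwargs": {"deltas": [[-1.2,-3.8,0,0,0,0],[0,0,34,0,0,0],[0,0,34,0,0,0],[0,0,34,0,0,0],[0,0,34,0,0,0],[0,0,33,0,0,0],[0,0,0,0,0,0],[0,0,0,0,0,0],[0,0,0,0,0,0],[0,0,0,0,0,0]]}}

```text
time_s: 4.15
tool_pos: [0.4906, 0.0119, 0.064]
ee_rot: [[-1.0, -0.001, 0.003], [-0.001, 1.0, 0.001], [-0.003, 0.001, -1.0]]
ft_force: [0.7, -0.3, 0.5]
finger_gap: 0.0854
```

>>> {"fn": "jog_arm", "kwargs": {"deltas": [[0,0,0,0,0,0],[0,0,0,0,0,0],[0,0,0,0,0,0],[0,0,0,0,0,0],[0,0,0,0,0,0],[0,0,0,0,0,0],[0,0,0,0,0,0],[0,0,0,0,0,0],[0,0,0,0,0,0],[0,0,0,0,0,0]], "grip": 0, "squeeze": 40}}

```text
time_s: 5.15
tool_pos: [0.4897, 0.0118, 0.0627]
ee_rot: [[-1.0, -0.001, 0.001], [-0.001, 1.0, 0.0], [-0.001, 0.0, -1.0]]
ft_force: [0.4, 0.4, 5.9]
finger_gap: 0.0393
```

```bash
python3 - <<'E'
from wview import *
s,info=wtake('w2',dict(long_pipe=(.4889,.0127),short_pipe=(.4864,-.1292),reducer=(.6326,-.0141)))
E
```

```text
[0.4897 0.0118 0.0627] gap 0.0393 F [0.4 0.4 5.9] t 5.15 j [-18.  24.  14. 120. -10.  37.  92.]
```

View pics/w2.png

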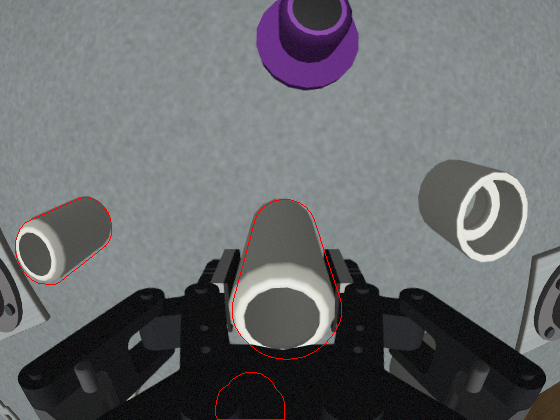

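Gripped: gap 39 mm, with the pipe at (283,290) upright between the pads. Next I'll lift it and carry it to the wide flange.

>>> {"fn": "jog_arm", "kwargs": {"deltas": [[0,0,-20,0,0,0],[0,0,-36,0,0,0],[0,0,-36,0,0,0],[0,0,-36,0,0,0],[-5,20,0,0,0,0],[-10,40,0,0,0,0],[-10,40,0,0,0,0],[-10,40,0,0,0,0],[-10,40,0,0,0,0],[-10,40,0,0,0,0]]}}

```text
time_s: 6.2
tool_pos: [0.5441, 0.2332, 0.1899]
ee_rot: [[-1.0, -0.001, -0.001], [-0.001, 1.0, -0.0], [0.001, -0.0, -1.0]]
ft_force: [0.2, -0.6, -0.8]
finger_gap: 0.0393
```

>>> {"fn": "jog_arm", "kwargs": {"deltas": [[-10,35,0,0,0,0],[-7,24,0,0,0,0],[0,0,20,0,0,0],[0,0,20,0,0,0],[0,0,10,0,0,0],[0,0,0,0,0,0],[0,0,0,0,0,0],[0,0,0,0,0,0],[0,0,0,0,0,0],[0,0,0,0,0,0]]}}

```text
time_s: 7.2
tool_pos: [0.5615, 0.2909, 0.1411]
ee_rot: [[-1.0, -0.001, 0.001], [-0.001, 1.0, 0.001], [-0.001, 0.001, -1.0]]
ft_force: [0.3, 0.8, -0.5]
finger_gap: 0.0392
```

```bash
python3 - <<'E'
from wview import *
s,info=wtake('w3',{})
pf=lambda P:wproj(P,s,info)
im=cv2.imread('pics/w3_raw.png')
c=(.5626,.2927)
for r,z in [(.03,.052),(.022,.052),(.048,.018)]:
    cv2.polylines(im,[pf(circ(c,r,z)).astype(np.int32)],True,(0,0,255),1)
cv2.imwrite('pics/w3.png',im)
for cn in ['scene','top']:
    a=robot.read_camera(cn)[:,:,::-1].copy(); cv2.imwrite(f'pics/{cn}3.png',a)
    for r,z in [(.03,.052),(.022,.052)]: cv2.polylines(a,[(proj(cn,circ(c,r,z))).astype(np.int32)],True,(0,0,255),1)
    x,y=proj(cn,[[*c,.06]])[0].astype(int); a=a[max(0,y-110):y+90,max(0,x-120):x+120]; cv2.imwrite(f'pics/{cn}3c.png',cv2.resize(a,None,fx=3,fy=3))
E
```

```text
[0.5615 0.2909 0.1411] gap 0.0392 F [ 0.3  0.8 -0.5] t 7.2 j [-39.  29.  11.  96.  -6.  55.  64.]
```

View pics/w3.png

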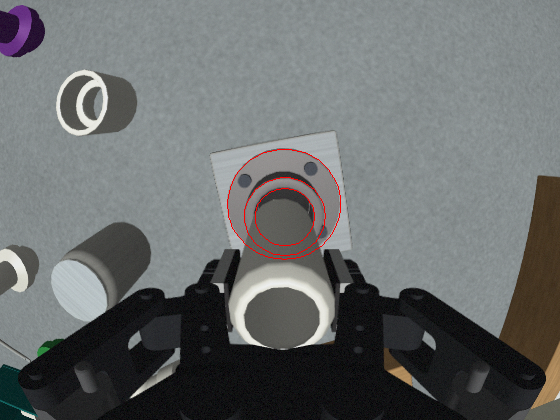

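View pics/scene3c.png

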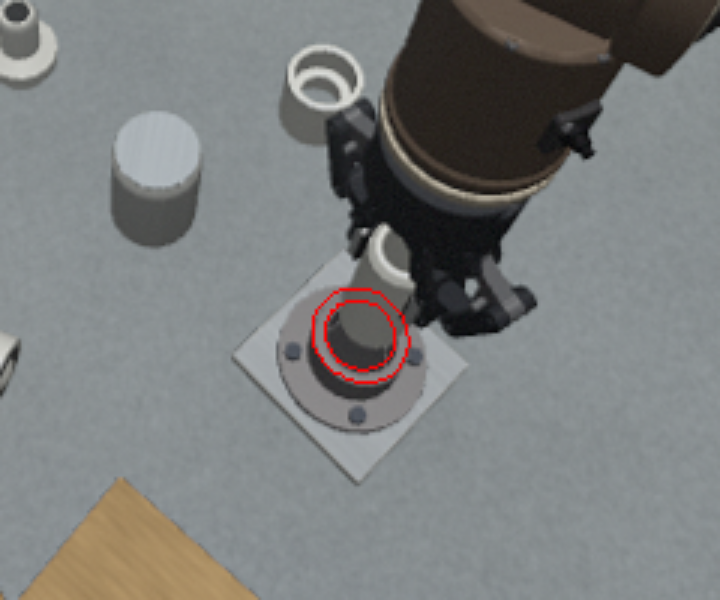

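View pics/top3c.png

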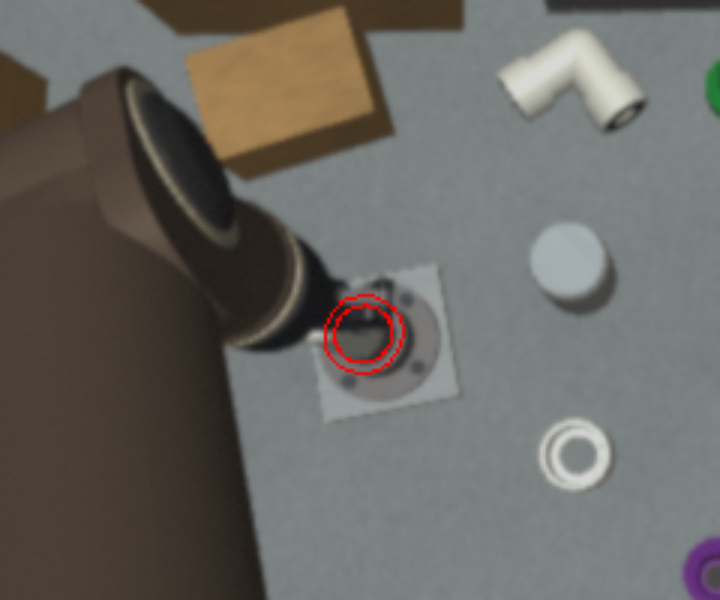

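The wrist view has the pipe at (283,300) just over the hub ring at (284,217), about 2 mm short of centre in x and y. Correcting that and starting the insertion.

>>> {"fn": "jog_arm", "kwargs": {"deltas": [[-2,2,0,0,0,0],[0,0,0,0,0,0],[0,0,10,0,0,0],[0,0,10,0,0,0],[0,0,7,0,0,0],[0,0,6,0,0,0],[0,0,6,0,0,0],[0,0,6,0,0,0],[0,0,0,0,0,0],[0,0,0,0,0,0]]}}

```text
time_s: 8.35
tool_pos: [0.5632, 0.2927, 0.0953]
ee_rot: [[-1.0, -0.001, -0.0], [-0.001, 1.0, -0.0], [0.0, -0.0, -1.0]]
ft_force: [1.0, 1.1, -0.8]
finger_gap: 0.0392
```

>>> {"fn": "jog_arm", "kwargs": {"deltas": [[0,0,5,0,0,0],[0,0,4,0,0,0],[0,0,2,0,0,0],[0,0,2,0,0,0],[0,0,1,0,0,0],[0,0,1,0,0,0],[0,0,0,0,0,0],[0,0,0,0,0,0],[0,0,0,0,0,0],[0,0,0,0,0,0]]}}

```text
time_s: 9.35
tool_pos: [0.5634, 0.2928, 0.0808]
ee_rot: [[-1.0, -0.001, 0.0], [-0.001, 1.0, 0.0], [-0.0, 0.0, -1.0]]
ft_force: [-2.1, -1.9, 6.2]
finger_gap: 0.0389
```

Contact comes at 6 N with the lower end at 18 mm, so it's home. Releasing, then rising straight up.

>>> {"fn": "jog_arm", "kwargs": {"deltas": [[0,0,0,0,0,0],[0,0,0,0,0,0],[0,0,0,0,0,0],[0,0,0,0,0,0],[0,0,0,0,0,0],[0,0,-10,0,0,0],[0,0,-25,0,0,0],[0,0,-40,0,0,0],[0,0,-40,0,0,0],[0,0,-40,0,0,0]], "grip": 1}}

```text
time_s: 10.35
tool_pos: [0.5631, 0.2926, 0.2377]
ee_rot: [[-1.0, -0.001, 0.0], [-0.001, 1.0, 0.0], [-0.0, 0.0, -1.0]]
ft_force: [0.3, 0.3, -0.3]
finger_gap: 0.0852
```

```bash
cat >> wview.py <<'E'
# general multi-camera (scene,top,wrist) fit of an upright object at base height z0
from scipy.optimize import minimize
def silz(n,xy,z0,pf):
    m=np.zeros((420,560),np.uint8); pr=PROF[n]
    for (r1,z1),(r2,z2) in zip(pr[:-1],pr[1:]):
        q=pf(np.r_[circ(xy,r1,z1+z0),circ(xy,r2,z2+z0)])
        cv2.fillConvexPoly(m,cv2.convexHull((q*16).astype(np.int32)),1,shift=4)
    return m
E
python3 - <<'E'
from wview import *
s,info=wtake('w4',{})
im=cv2.imread('pics/w4_raw.png'); pf=lambda P:wproj(P,s,info)
cs,_=cv2.findContours(silz('long_pipe',(.5626,.2925),.018,pf),0,2); cv2.drawContours(im,cs,-1,(0,0,255),1)
cs,_=cv2.findContours(silz('coupling',(.4689,.1318),0,pf),0,2); cv2.drawContours(im,cs,-1,(0,0,255),1)
cv2.imwrite('pics/w4.png',im)
E
```

```text
[0.5631 0.2926 0.2377] gap 0.0852 F [ 0.3  0.3 -0.3] t 10.35 j [-40.  24.  12.  90.  -5.  66.  63.]
```

View pics/w4.png

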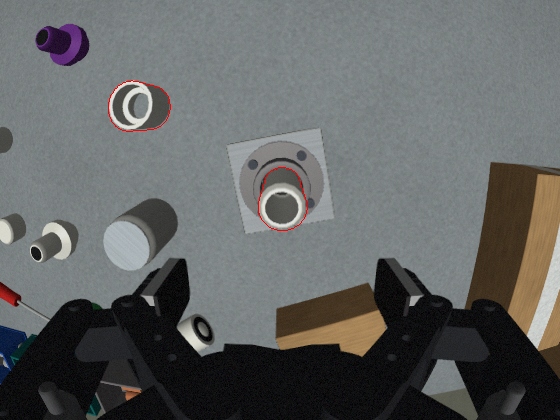

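The pipe is in the socket, upright and released: its ring at (283,207) lies inside the outline for the seated pose. Next is the coupling.

>>> {"fn": "jog_arm", "kwargs": {"deltas": [[19,-32,0,0,0,0],[19,-32,0,0,0,0],[19,-32,0,0,0,0],[19,-32,0,0,0,0],[18,-33,0,0,0,0],[0,0,40,0,0,0],[0,0,40,0,0,0],[0,0,30,0,0,0],[0,0,0,0,0,0],[0,0,0,0,0,0]]}}

```text
time_s: 11.4
tool_pos: [0.4696, 0.1316, 0.1261]
ee_rot: [[-1.0, -0.0, -0.0], [-0.0, 1.0, -0.0], [0.0, -0.0, -1.0]]
ft_force: [0.2, 1.2, 0.1]
finger_gap: 0.0856
```

```bash
python3 - <<'E'
from wview import *
s,info=wtake('w5',dict(coupling=(.4689,.1318)))
E
```

```text
[0.4696 0.1316 0.1261] gap 0.0856 F [0.2 1.2 0.1] t 11.4 j [-32.  18.  13. 117.  -6.  46.  74.]
```

View pics/w5.png

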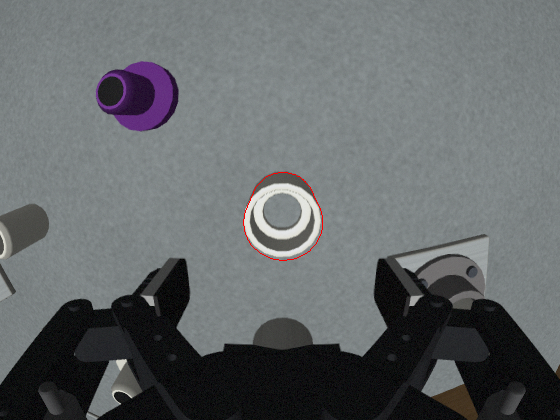

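The coupling at (283,215) is centred under the tool. Descending to grip it.

>>> {"fn": "jog_arm", "kwargs": {"deltas": [[0.7,0,30,0,0,0],[0,0,30,0,0,0],[0,0,30,0,0,0],[0,0,20,0,0,0],[0,0,0,0,0,0],[0,0,0,0,0,0],[0,0,0,0,0,0],[0,0,0,0,0,0],[0,0,0,0,0,0],[0,0,0,0,0,0]]}}

```text
time_s: 12.45
tool_pos: [0.4689, 0.1319, 0.0159]
ee_rot: [[-1.0, -0.001, 0.001], [-0.001, 1.0, 0.001], [-0.001, 0.001, -1.0]]
ft_force: [0.2, -1.1, 0.3]
finger_gap: 0.0855
```

>>> {"fn": "jog_arm", "kwargs": {"deltas": [[0,0,0,0,0,0],[0,0,0,0,0,0],[0,0,0,0,0,0],[0,0,0,0,0,0],[0,0,0,0,0,0],[0,0,0,0,0,0],[0,0,0,0,0,0],[0,0,0,0,0,0],[0,0,0,0,0,0],[0,0,0,0,0,0]], "grip": 0, "squeeze": 40}}

```text
time_s: 13.45
tool_pos: [0.4686, 0.1317, 0.0156]
ee_rot: [[-1.0, -0.001, -0.0], [-0.001, 1.0, 0.0], [0.0, 0.0, -1.0]]
ft_force: [-1.7, -0.5, 6.6]
finger_gap: 0.0537
```

```bash
python3 - <<'E'
from wview import *
s,info=wtake('w6',dict(coupling=(.4689,.1318)))
E
```

```text
[0.4686 0.1317 0.0156] gap 0.0537 F [-1.7 -0.5  6.6] t 13.45 j [-30.  28.  10. 121. -10.  31.  78.]
```

View pics/w6.png

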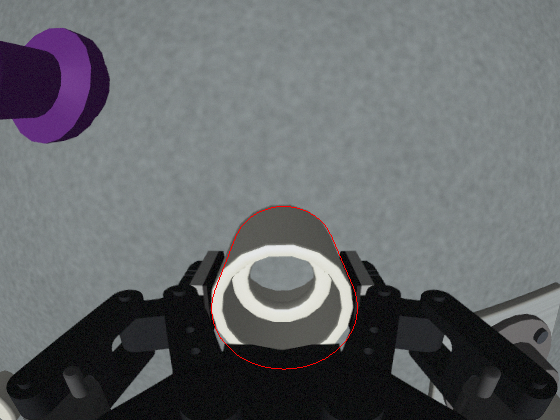

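Coupling gripped squarely (gap 53.7 mm). I'll lift it and re-measure the standing pipe before mating.

>>> {"fn": "jog_arm", "kwargs": {"deltas": [[0,0,-15,0,0,0],[0,0,-35,0,0,0],[0,0,-35,0,0,0],[0,0,-35,0,0,0],[0,0,-35,0,0,0],[-10,17,0,0,0,0],[-20,35,0,0,0,0],[-10,17,0,0,0,0],[0,0,0,0,0,0],[0,0,0,0,0,0]]}}

```text
time_s: 14.5
tool_pos: [0.5081, 0.2004, 0.1697]
ee_rot: [[-1.0, -0.001, -0.001], [-0.001, 1.0, -0.001], [0.001, -0.001, -1.0]]
ft_force: [-0.3, -0.2, 0.1]
finger_gap: 0.0538
```

```bash
cat >> wview.py <<'E'
def fitz(n,z0,init,cams,target=None,pick=0,thr=None):
    """fit xy of upright object n with base at z0 from fresh traces"""
    target=target or n; S=robot.observe(); info=robot.camera_info('wrist'); data=[]
    for c in cams:
        robot.read_camera(c); r=robot.trace(target,c)
        pf=(lambda P:wproj(P,S,info)) if c=='wrist' else (lambda P,c=c:proj(c,P))
        best=None
        ref=silz(n,init,z0,pf)
        for d in r:
            iou=(d['mask']&(ref>0)).sum()/max(1,(d['mask']|(ref>0)).sum())
            if best is None or iou>best[0]: best=(iou,d)
        if best is None or best[0]<.3: print(c,'no mask',best and best[0]); continue
        print(c,'p',round(best[1]['p'],2),'iou',round(best[0],2)); data.append((c,pf,best[1]['mask']))
    def run(dd):
        def cost(v):
            t=0
            for c,pf,m in dd:
                a=cv2.GaussianBlur(silz(n,v/100,z0,pf).astype(np.float32),(0,0),1);b=cv2.GaussianBlur(m.astype(np.float32),(0,0),1); t+=((a-b)**2).sum()/m.sum()
            return t
        v0=np.array(init)*100
        r=minimize(cost,v0,method='Nelder-Mead',options=dict(initial_simplex=np.vstack([v0,v0+[.6,0],v0+[0,.6]]),xatol=.01,fatol=1e-4)); return r.x/100,r.fun
    for d in data: print(d[0],*run([d]))
    if len(data)>1: print('all',*run(data))
E
python3 - <<'E'
from wview import *
PROF['lp']=[(.02,.034),(.02,.104),(.0165,.110)]
fitz('lp',.018,(.5626,.2925),['scene','top','wrist'],target='long_pipe')
s,info=wtake('w7',{})
for c in ['scene','top']: cv2.imwrite(f'pics/{c}7.png',robot.read_camera(c)[:,:,::-1])
E
```

```text
scene no mask None
top no mask None
wrist no mask None
[0.5084 0.2    0.1704] gap 0.054 F [-0.2 -0.   0.3] t 14.8 j [-37.  20.  13. 107.  -5.  54.  69.]
```

View pics/w7.png

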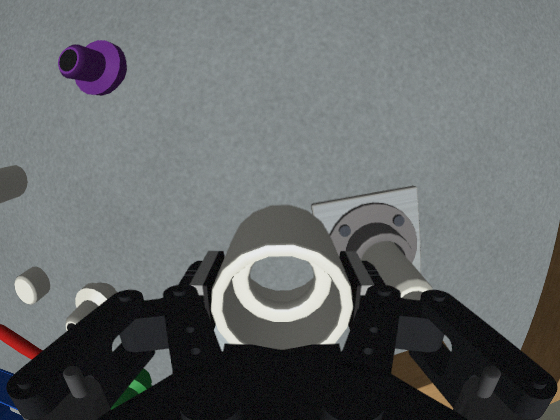

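View pics/top7.png

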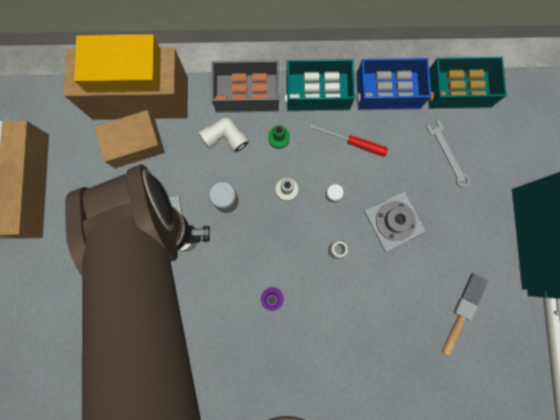

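```bash
python3 - <<'E'
from wview import *
info=robot.camera_info('wrist')
s=dict(tool_pos=[0.5631,0.2926,0.2377],ee_rot=[[-1.0,-0.001,0],[-0.001,1,0],[0,0,-1]])
im=cv2.imread('pics/w4_raw.png'); pf=lambda P:wproj(P,s,info)
f=5;im=cv2.resize(im,None,fx=f,fy=f,interpolation=cv2.INTER_CUBIC)
cs,_=cv2.findContours(cv2.resize(silz('long_pipe',(.5626,.2925),.018,pf),None,fx=f,fy=f,interpolation=cv2.INTER_NEAREST),0,2); cv2.drawContours(im,cs,-1,(0,0,255),1)
q=pf(circ((.5626,.2927),.022,.052))
cv2.polylines(im,[((q+.5)*f).astype(np.int32)],True,(0,255,0),1)
cv2.imwrite('pics/w4c.png',im[700:1200,1150:1700])
E
```

```text
(no output)
```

View pics/w4c.png

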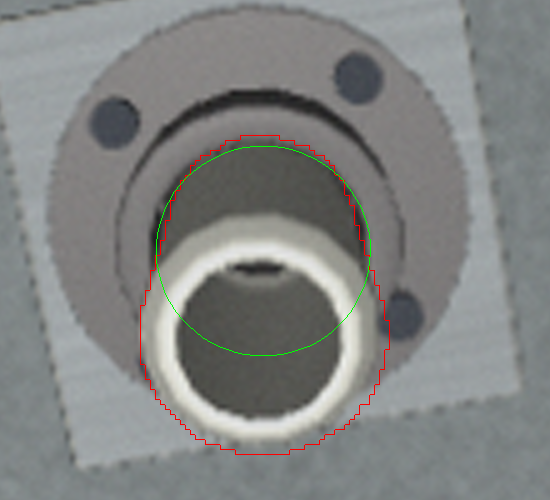

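```bash
python3 - <<'E'
from wview import *
info=robot.camera_info('wrist')
s=dict(tool_pos=[0.5631,0.2926,0.2377],ee_rot=[[-1.0,-0.001,0],[-0.001,1,0],[0,0,-1]])
im=cv2.imread('pics/w4_raw.png'); g=cv2.cvtColor(im,cv2.COLOR_BGR2GRAY)
m=(g>165).astype(np.uint8); m[:, :255]=0;m[:,310:]=0;m[:180]=0;m[235:]=0
n,l,st,c=cv2.connectedComponentsWithStats(m); k=1+np.argmax(st[1:,4]); print(st[k],c[k])
cs,_=cv2.findContours((l==k).astype(np.uint8),0,2); e=cv2.fitEllipse(max(cs,key=len)); print(e)
for z in(.126,.128): print(wray(e[0],z,s,info), wproj([[.5626,.2925,z]],s,info))
q=wproj(circ((.5626,.2925),.0165,.128),s,info); print(cv2.fitEllipse(q.astype(np.float32)))
q=wproj(circ((.5626,.2925),.0185,.125),s,info); print(cv2.fitEllipse(q.astype(np.float32)))
E
```

```text
[261 187  41  41 500] [280.896 206.368]
((281.1548767089844, 207.05453491210938), (40.25932693481445, 40.89548873901367), 102.92656707763672)
[0.56167868 0.29162364 0.126     ] [[282.24398985 208.16415835]]
[0.56116475 0.29162292 0.128     ] [[282.25278698 208.7958527 ]]
((282.2483215332031, 208.47433471679688), (39.93471145629883, 41.28120803833008), 89.20787811279297)
((282.2342224121094, 207.46092224121094), (44.30329513549805, 45.76081466674805), 89.2101058959961)
```

Ring centre fit: the pipe top is at about (0.5615, 0.292). Moving the coupling over it and starting down.

>>> {"fn": "jog_arm", "kwargs": {"deltas": [[-12,20,0,0,0,0],[-20,34,0,0,0,0],[-15,26,0,0,0,0],[-6.5,11.5,0,0,0,0],[0,0,0,0,0,0],[0,0,0,0,0,0],[0,0,8,0,0,0],[0,0,8,0,0,0],[0,0,0,0,0,0],[0,0,0,0,0,0]]}}

```text
time_s: 15.95
tool_pos: [0.5617, 0.2917, 0.154]
ee_rot: [[-1.0, -0.0, -0.001], [-0.0, 1.0, -0.0], [0.001, -0.0, -1.0]]
ft_force: [0.2, 0.3, -1.0]
finger_gap: 0.0537
```

```bash
python3 - <<'E'
from wview import *
s,info=wtake('w8',{})
im=cv2.imread('pics/w8_raw.png'); cv2.imwrite('pics/w8c.png',cv2.resize(im[150:370,170:400],None,fx=2.6,fy=2.6,interpolation=cv2.INTER_CUBIC))
a=robot.read_camera('scene')[:,:,::-1]; cv2.imwrite('pics/scene8.png',cv2.resize(a[220:380,280:460],None,fx=3.5,fy=3.5,interpolation=cv2.INTER_CUBIC))
E
```

```text
[0.5617 0.2917 0.154 ] gap 0.0537 F [ 0.2  0.3 -1. ] t 15.95 j [-40.  29.  12.  96.  -7.  57.  64.]
```

View pics/w8c.png

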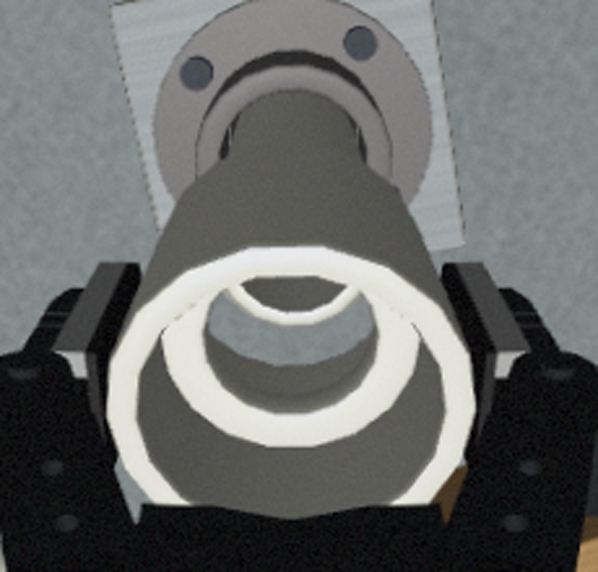

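View pics/scene8.png

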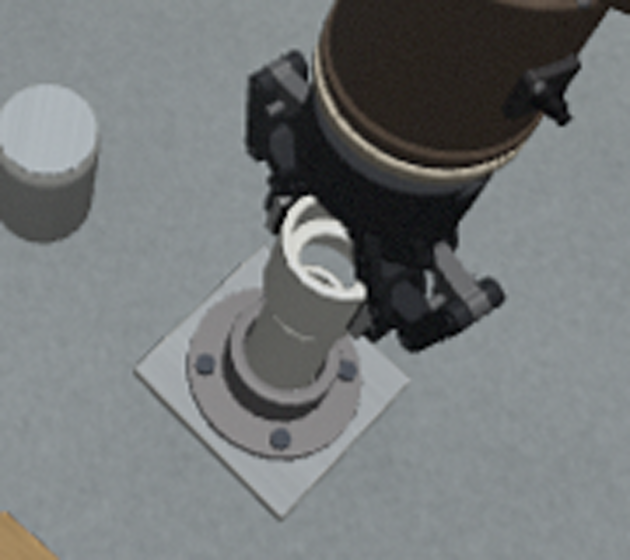

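The pipe rim shows through the coupling's stop ring, centred sideways at about (295,300) in the crop, and the scene view shows the two in line. Lowering.

>>> {"fn": "jog_arm", "kwargs": {"deltas": [[0,0,6,0,0,0],[0,0,6,0,0,0],[0,0,6,0,0,0],[0,0,5,0,0,0],[0,0,4,0,0,0],[0,0,3,0,0,0],[0,0,0,0,0,0],[0,0,0,0,0,0],[0,0,0,0,0,0],[0,0,0,0,0,0]]}}

```text
time_s: 17.05
tool_pos: [0.5621, 0.2923, 0.1246]
ee_rot: [[-1.0, -0.001, 0.0], [-0.001, 1.0, 0.0], [-0.0, 0.0, -1.0]]
ft_force: [1.0, -0.6, -0.4]
finger_gap: 0.0538
```

>>> {"fn": "jog_arm", "kwargs": {"deltas": [[0,0,2,0,0,0],[0,0,1.5,0,0,0],[0,0,1,0,0,0],[0,0,0.5,0,0,0],[0,0,0.5,0,0,0],[0,0,0,0,0,0],[0,0,0,0,0,0],[0,0,0,0,0,0],[0,0,0,0,0,0],[0,0,0,0,0,0]]}}

```text
time_s: 18.05
tool_pos: [0.5623, 0.2924, 0.1193]
ee_rot: [[-1.0, -0.001, 0.001], [-0.001, 1.0, 0.001], [-0.001, 0.001, -1.0]]
ft_force: [-0.7, -0.5, 5.3]
finger_gap: 0.0539
```

Contact at the expected height: 5 N, sleeve bottom at 104 mm. Releasing.

>>> {"fn": "jog_arm", "kwargs": {"deltas": [[0,0,0,0,0,0],[0,0,0,0,0,0],[0,0,0,0,0,0],[0,0,0,0,0,0],[0,0,0,0,0,0],[0,0,-10,0,0,0],[0,0,-25,0,0,0],[0,0,-40,0,0,0],[0,0,-40,0,0,0],[0,0,-25,0,0,0]], "grip": 1}}

```text
time_s: 19.05
tool_pos: [0.5629, 0.2925, 0.2631]
ee_rot: [[-1.0, -0.0, 0.004], [-0.0, 1.0, 0.002], [-0.004, 0.002, -1.0]]
ft_force: [1.4, -0.0, 0.7]
finger_gap: 0.0853
```

```bash
cat > ring.py <<'E'
from wview import *
def ring(tag,z,xy0,half=40,thr=165):
    s,info=wtake(tag,{})
    im=cv2.imread(f'pics/{tag}_raw.png'); g=cv2.cvtColor(im,cv2.COLOR_BGR2GRAY)
    u,v=wproj([[*xy0,z]],s,info)[0].astype(int); m=(g>thr).astype(np.uint8); w=np.zeros_like(m); w[max(0,v-half):v+half,u-half:u+half]=1; m*=w
    n,l,st,c=cv2.connectedComponentsWithStats(m); k=1+np.argmax(st[1:,4])
    cs,_=cv2.findContours((l==k).astype(np.uint8),0,2); e=cv2.fitEllipse(max(cs,key=len)); print('exp px',u,v,'ellipse',np.round(e[0],1),np.round(e[1],1),'-> xy',wray(e[0],z,s,info).round(4))
    c=im[max(0,v-70):v+90,max(0,u-90):u+90]; cv2.imwrite(f'pics/{tag}c.png',cv2.resize(c,None,fx=3.5,fy=3.5,interpolation=cv2.INTER_CUBIC))
E
python3 -c "
from ring import *
ring('w9',.160,(.562,.292),60)"
```

```text
[0.5629 0.2925 0.2631] gap 0.0853 F [ 1.4 -0.   0.7] t 19.05 j [-41.  23.  13.  89.  -6.  69.  63.]
exp px 281 210 ellipse [280.8 207.5] [64.3 66.5] -> xy [0.56   0.2914 0.16  ]
```

View pics/w9c.png

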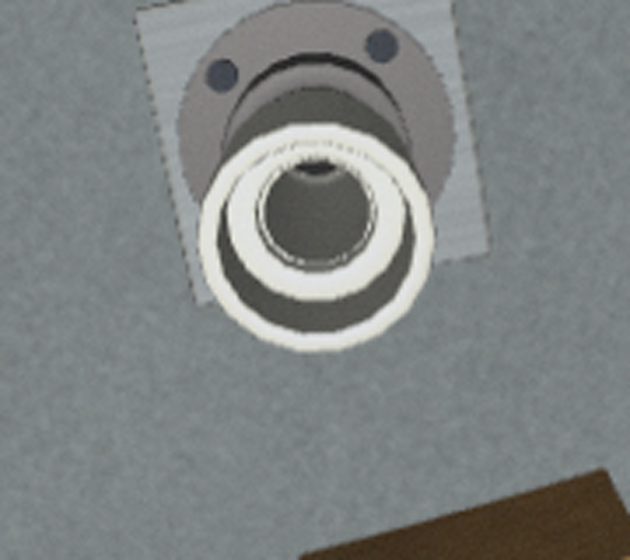

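The coupling sits concentric on the pipe: rim at (281,208) on the wrist image, pipe bore visible through the stop. Next, the white reducer.

>>> {"fn": "jog_arm", "kwargs": {"deltas": [[-8.7,-38.3,0,0,0,0],[-8.7,-38.3,0,0,0,0],[-8.7,-38.3,0,0,0,0],[-8.7,-38.3,0,0,0,0],[-8.7,-38.3,10,0,0,0],[-8.7,-38.3,20,0,0,0],[-8.7,-38.3,20,0,0,0],[-8.7,-38.3,20,0,0,0],[0,0,20,0,0,0],[0,0,0,0,0,0]]}}

```text
time_s: 20.1
tool_pos: [0.6301, -0.0156, 0.1664]
ee_rot: [[-1.0, 0.002, -0.005], [0.002, 1.0, -0.0], [0.005, -0.0, -1.0]]
ft_force: [0.0, 0.8, -0.4]
finger_gap: 0.0855
```

```bash
python3 - <<'E'
from wview import *
s,info=wtake('w10',dict(reducer=(.6326,-.0141)))
E
```

```text
[ 0.6301 -0.0156  0.1664] gap 0.0855 F [ 0.   0.8 -0.4] t 20.1 j [-15.  28.  17.  95.  -9.  58.  95.]
```

View pics/w10.png

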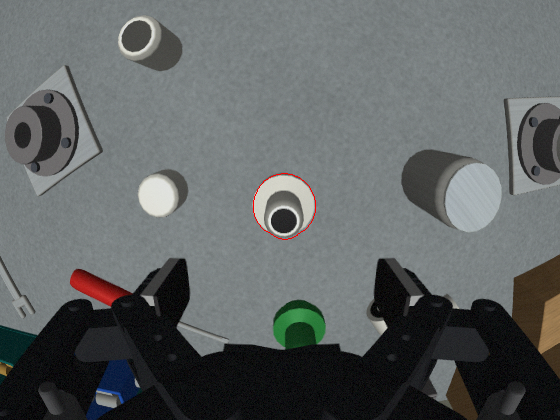

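The outline lies on the white reducer at (284,206); the green one is at (300,325). Descending on the neck.

>>> {"fn": "jog_arm", "kwargs": {"deltas": [[0,0,0,0,0,0],[0,0,0,0,0,0],[0,0,30,0,0,0],[0,0,30,0,0,0],[0,0,30,0,0,0],[0,0,20,0,0,0],[0,0,0,0,0,0],[0,0,0,0,0,0],[0,0,0,0,0,0],[0,0,0,0,0,0]]}}

```text
time_s: 21.15
tool_pos: [0.6329, -0.0139, 0.0605]
ee_rot: [[-1.0, -0.001, 0.003], [-0.001, 1.0, 0.0], [-0.003, 0.0, -1.0]]
ft_force: [-0.1, 0.6, -0.4]
finger_gap: 0.0854
```

```bash
python3 - <<'E'
from wview import *
s,info=wtake('w11',dict(reducer=(.6326,-.0141)))
E
```

```text
[ 0.6329 -0.0139  0.0605] gap 0.0854 F [-0.1  0.6 -0.4] t 21.15 j [-14.  35.  15. 100. -12.  46.  97.]
```

View pics/w11.png

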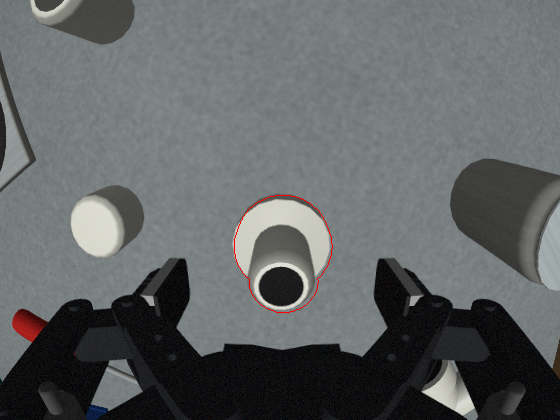

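>>> {"fn": "jog_arm", "kwargs": {"deltas": [[0,0,8,0,0,0],[0,0,7,0,0,0],[0,0,0,0,0,0],[0,0,0,0,0,0],[0,0,0,0,0,0],[0,0,0,0,0,0],[0,0,0,0,0,0],[0,0,0,0,0,0],[0,0,0,0,0,0],[0,0,0,0,0,0]]}}

```text
time_s: 22.2
tool_pos: [0.6318, -0.0141, 0.0438]
ee_rot: [[-1.0, -0.001, 0.0], [-0.001, 1.0, 0.0], [-0.0, 0.0, -1.0]]
ft_force: [-0.2, -0.5, -0.2]
finger_gap: 0.0855
```

>>> {"fn": "jog_arm", "kwargs": {"deltas": [[0,0,0,0,0,0],[0,0,0,0,0,0],[0,0,0,0,0,0],[0,0,0,0,0,0],[0,0,0,0,0,0],[0,0,0,0,0,0],[0,0,0,0,0,0],[0,0,0,0,0,0],[0,0,0,0,0,0],[0,0,0,0,0,0]], "grip": 0, "squeeze": 40}}

```text
time_s: 23.2
tool_pos: [0.6319, -0.0142, 0.0439]
ee_rot: [[-1.0, -0.001, 0.0], [-0.001, 1.0, -0.0], [-0.0, -0.0, -1.0]]
ft_force: [0.1, 0.3, 2.4]
finger_gap: 0.0292
```

```bash
python3 - <<'E'
from wview import *
s,info=wtake('w12',dict(reducer=(.6326,-.0141)))
E
```

```text
[ 0.6319 -0.0142  0.0439] gap 0.0292 F [0.1 0.3 2.4] t 23.2 j [-14.  37.  15. 100. -13.  45.  97.]
```

View pics/w12.png

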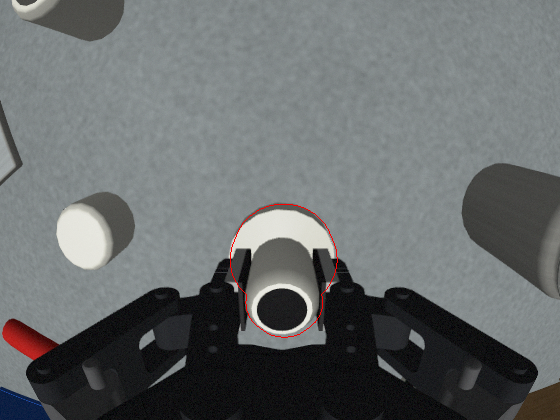

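Neck gripped at 29 mm, upright. Lifting and carrying it to the riser.

>>> {"fn": "jog_arm", "kwargs": {"deltas": [[0,0,-16,0,0,0],[0,0,-40,0,0,0],[0,0,-40,0,0,0],[0,0,-40,0,0,0],[0,0,-40,0,0,0],[4,18,0,0,0,0],[9,39,0,0,0,0],[9,39,0,0,0,0],[9,39,0,0,0,0],[9,39,0,0,0,0]]}}

```text
time_s: 24.25
tool_pos: [0.5907, 0.1612, 0.2206]
ee_rot: [[-1.0, -0.0, -0.0], [-0.0, 1.0, 0.0], [0.0, 0.0, -1.0]]
ft_force: [1.2, 0.3, -0.8]
finger_gap: 0.0289
```

>>> {"fn": "jog_arm", "kwargs": {"deltas": [[9,39,0,0,0,0],[9,39,0,0,0,0],[8,36,0,0,0,0],[4,18,0,0,0,0],[0,0,0,0,0,0],[0,0,0,0,0,0],[0,0,0,0,0,0],[0,0,0,0,0,0],[0,0,0,0,0,0],[0,0,0,0,0,0]]}}

```text
time_s: 25.25
tool_pos: [0.5618, 0.2911, 0.2199]
ee_rot: [[-1.0, 0.0, 0.0], [0.0, 1.0, -0.0], [-0.0, -0.0, -1.0]]
ft_force: [0.4, 0.5, -1.4]
finger_gap: 0.029
```

```bash
python3 - <<'E'
from wview import *
s,info=wtake('w13',{})
im=cv2.imread('pics/w13_raw.png')
pf=lambda P:wproj(P,s,info)
for r in (.027,.022): cv2.polylines(im,[pf(circ((.562,.292),r,.160)).astype(np.int32)],True,(0,0,255),1)
cv2.imwrite('pics/w13c.png',cv2.resize(im[110:350,160:400],None,fx=2.4,fy=2.4,interpolation=cv2.INTER_CUBIC))
a=robot.read_camera('scene')[:,:,::-1]; cv2.imwrite('pics/scene13.png',cv2.resize(a[200:380,280:460],None,fx=3.3,fy=3.3,interpolation=cv2.INTER_CUBIC))
E
```

```text
[0.5618 0.2911 0.2199] gap 0.029 F [ 0.4  0.5 -1.4] t 25.25 j [-41.  25.  14.  92.  -6.  64.  64.]
```

View pics/w13c.png

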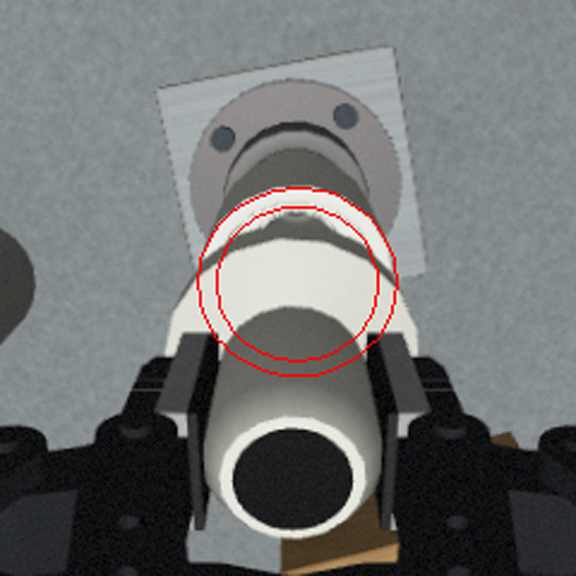

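View pics/scene13.png

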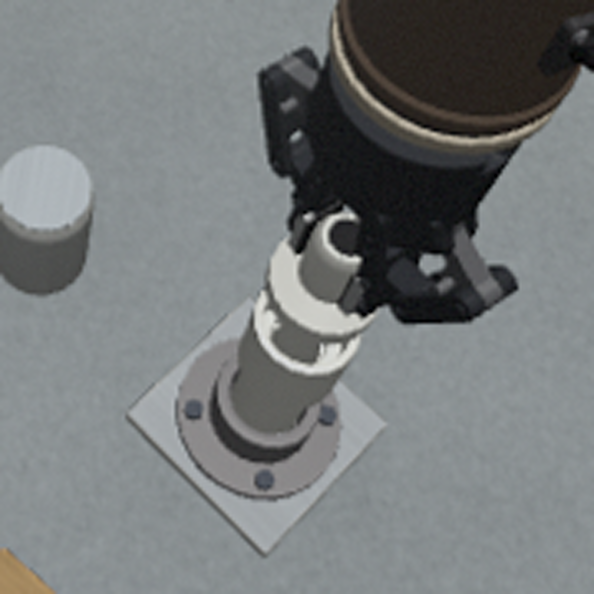

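The coupling rim lies on the predicted circle (297,281 in the crop), and the spigot is over it within about 1 mm. Lowering.

>>> {"fn": "jog_arm", "kwargs": {"deltas": [[0,0.8,5,0,0,0],[0,0,6,0,0,0],[0,0,5,0,0,0],[0,0,5,0,0,0],[0,0,5,0,0,0],[0,0,4,0,0,0],[0,0,0,0,0,0],[0,0,0,0,0,0],[0,0,0,0,0,0],[0,0,0,0,0,0]]}}

```text
time_s: 26.35
tool_pos: [0.5617, 0.2927, 0.1901]
ee_rot: [[-1.0, -0.001, 0.0], [-0.001, 1.0, 0.0], [-0.0, 0.0, -1.0]]
ft_force: [-0.0, 0.1, -1.4]
finger_gap: 0.0292
```

>>> {"fn": "jog_arm", "kwargs": {"deltas": [[0,0,3,0,0,0],[0,0,2,0,0,0],[0,0,1.5,0,0,0],[0,0,1,0,0,0],[0,0,0.7,0,0,0],[0,0,0.5,0,0,0],[0,0,0,0,0,0],[0,0,0,0,0,0],[0,0,0,0,0,0],[0,0,0,0,0,0]]}}

```text
time_s: 27.35
tool_pos: [0.5618, 0.2928, 0.1815]
ee_rot: [[-1.0, -0.001, 0.001], [-0.001, 1.0, 0.001], [-0.001, 0.001, -1.0]]
ft_force: [0.3, 0.2, 5.4]
finger_gap: 0.029
```

5.4 N with the reducer foot at 137.6 mm, so it's seated. Releasing and rising.

>>> {"fn": "jog_arm", "kwargs": {"deltas": [[0,0,0,0,0,0],[0,0,0,0,0,0],[0,0,0,0,0,0],[0,0,0,0,0,0],[0,0,0,0,0,0],[0,0,0,0,0,0],[0,0,-15,0,0,0],[0,0,-35,0,0,0],[0,0,-40,0,0,0],[0,0,-30,0,0,0]], "grip": 1}}

```text
time_s: 28.35
tool_pos: [0.5621, 0.2926, 0.3049]
ee_rot: [[-1.0, -0.0, 0.003], [-0.0, 1.0, 0.001], [-0.003, 0.001, -1.0]]
ft_force: [0.9, -0.3, 0.5]
finger_gap: 0.0851
```

>>> {"fn": "jog_arm", "kwargs": {"deltas": [[0,0,0,0,0,0],[0,0,0,0,0,0],[-9,-40,0,0,0,0],[-9,-40,0,0,0,0],[-9,-40,0,0,0,0],[-9,-40,0,0,0,0],[0,0,0,0,0,0],[0,0,0,0,0,0],[0,0,0,0,0,0],[0,0,0,0,0,0]]}}

```text
time_s: 29.35
tool_pos: [0.5971, 0.1344, 0.3005]
ee_rot: [[-1.0, -0.003, -0.001], [-0.003, 1.0, 0.0], [0.001, 0.0, -1.0]]
ft_force: [-0.0, -0.0, 0.4]
finger_gap: 0.0851
```

```bash
python3 - <<'E'
from wview import *
s,info=wtake('w14',{})
for c in ['scene','top']:
    a=robot.read_camera(c)[:,:,::-1].copy(); f=4
    b=cv2.resize(a,None,fx=f,fy=f,interpolation=cv2.INTER_CUBIC); pf=lambda P:proj(c,P)
    for n,z,xy in [('long_pipe',.018,(.5622,.2923)),('coupling',.104,(.5622,.2923)),('reducer',.138,(.5622,.2923))]:
        m=cv2.resize(silz(n,xy,z,pf),None,fx=f,fy=f,interpolation=cv2.INTER_NEAREST); cs,_=cv2.findContours(m,0,2); cv2.drawContours(b,cs,-1,(0,0,255),1)
    x,y=(pf([[.5622,.2923,.12]])[0]*f).astype(int)
    cv2.imwrite(f'pics/{c}14.png',b[max(0,y-280):y+280,max(0,x-300):x+300])
E
```

```text
[0.5971 0.1344 0.3005] gap 0.0851 F [-0.  -0.   0.4] t 29.35 j [-30.  20.  17.  89.  -6.  72.  78.]
```

View pics/scene14.png

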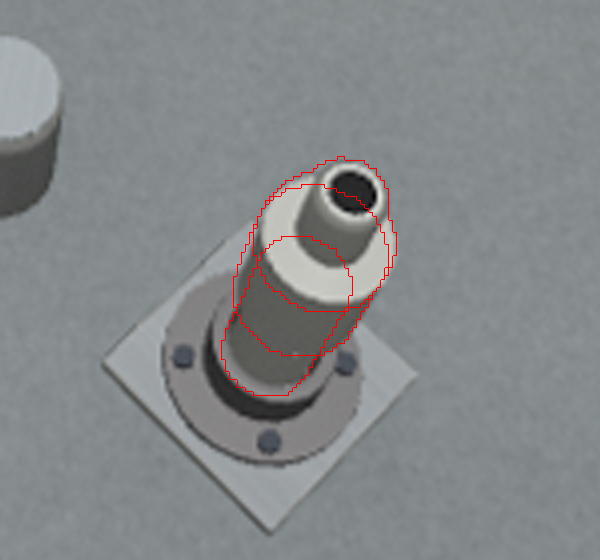

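View pics/top14.png

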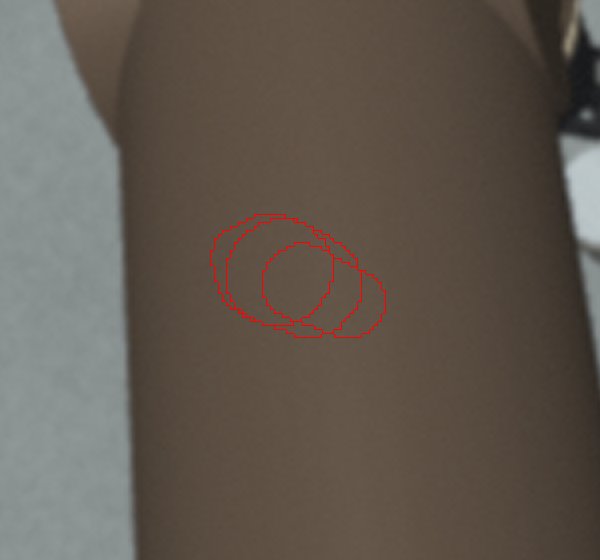

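View pics/w14.png

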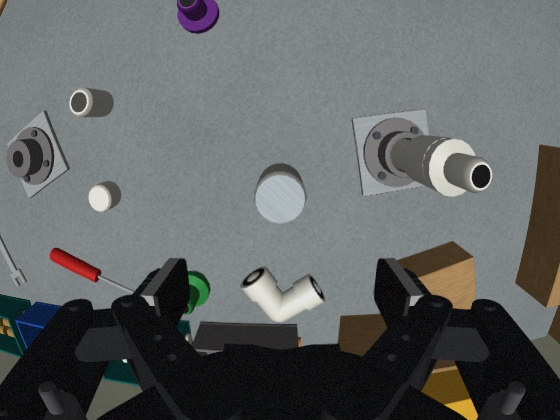

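The reducer is seated: scene outline and image coincide, with the neck at (355,190). Now the cap.

>>> {"fn": "jog_arm", "kwargs": {"deltas": [[-3.8,-37.8,0,0,0,0],[-3.8,-37.8,0,0,0,0],[-3.8,-37.8,0,0,0,0],[-3.8,-37.8,20,0,0,0],[-3.8,-37.8,30,0,0,0],[-3.8,-37.8,30,0,0,0],[-3.8,-37.8,30,0,0,0],[0,0,40,0,0,0],[0,0,40,0,0,0],[0,0,0,0,0,0]]}}

```text
time_s: 30.5
tool_pos: [0.6209, -0.1307, 0.1056]
ee_rot: [[-1.0, -0.001, -0.01], [-0.001, 1.0, 0.001], [0.01, 0.001, -1.0]]
ft_force: [-0.5, 0.4, 0.1]
finger_gap: 0.0853
```

>>> {"fn": "jog_arm", "kwargs": {"deltas": [[0,0,0,0,0,0],[0,0,0,0,0,0],[0,0,0,0,0,0],[0,0,0,0,0,0],[0,0,0,0,0,0],[0,0,0,0,0,0],[0,0,0,0,0,0],[0,0,0,0,0,0],[0,0,0,0,0,0],[0,0,0,0,0,0]]}}

```text
time_s: 31.5
tool_pos: [0.6244, -0.1319, 0.111]
ee_rot: [[-1.0, -0.001, -0.0], [-0.001, 1.0, 0.0], [0.0, 0.0, -1.0]]
ft_force: [0.2, 0.5, 0.7]
finger_gap: 0.0854
```

```bash
python3 - <<'E'
from wview import *
s,info=wtake('w15',dict(cap=(.6238,-.130)))
fitz('cap',0,(.6238,-.130),['wrist'])
E
```

```text
[ 0.6244 -0.1319  0.111 ] gap 0.0854 F [0.2 0.5 0.7] t 31.5 j [ -6.  33.  20.  97. -13.  52. 109.]
wrist p 0.96 iou 0.86
wrist [ 0.62148763 -0.13069209] 0.084104639570927
```

View pics/w15.png

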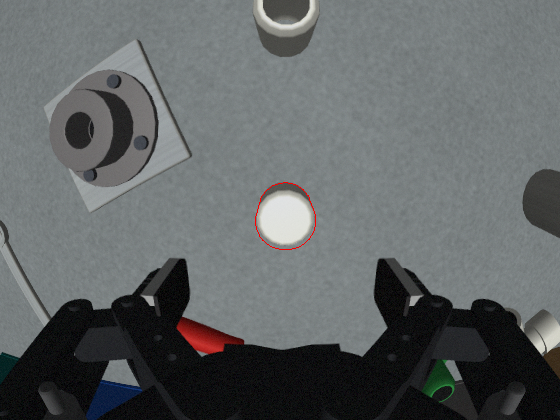

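The cap at (285,217) is under the tool within 2 mm. Descending with that small correction.

>>> {"fn": "jog_arm", "kwargs": {"deltas": [[1.2,1.6,10,0,0,0],[0,0,30,0,0,0],[0,0,30,0,0,0],[0,0,25,0,0,0],[0,0,10,0,0,0],[0,0,0,0,0,0],[0,0,0,0,0,0],[0,0,0,0,0,0],[0,0,0,0,0,0],[0,0,0,0,0,0]]}}

```text
time_s: 32.65
tool_pos: [0.6238, -0.1304, 0.0071]
ee_rot: [[-1.0, -0.001, 0.002], [-0.001, 1.0, -0.0], [-0.002, -0.0, -1.0]]
ft_force: [-0.5, -0.3, -0.3]
finger_gap: 0.0851
```

>>> {"fn": "jog_arm", "kwargs": {"deltas": [[0,0,0,0,0,0],[0,0,0,0,0,0],[0,0,0,0,0,0],[0,0,0,0,0,0],[0,0,0,0,0,0],[0,0,0,0,0,0],[0,0,0,0,0,0],[0,0,0,0,0,0],[0,0,0,0,0,0],[0,0,0,0,0,0]], "grip": 0, "squeeze": 40}}

```text
time_s: 33.65
tool_pos: [0.6235, -0.1304, 0.0063]
ee_rot: [[-1.0, -0.001, 0.0], [-0.001, 1.0, -0.0], [-0.0, -0.0, -1.0]]
ft_force: [-0.8, 0.2, 4.5]
finger_gap: 0.0401
```

```bash
python3 - <<'E'
from wview import *
s,info=wtake('w16',dict(cap=(.6235,-.130)))
E
```

```text
[ 0.6235 -0.1304  0.0063] gap 0.0401 F [-0.8  0.2  4.5] t 33.65 j [ -4.  40.  17. 101. -16.  42. 111.]
```

View pics/w16.png

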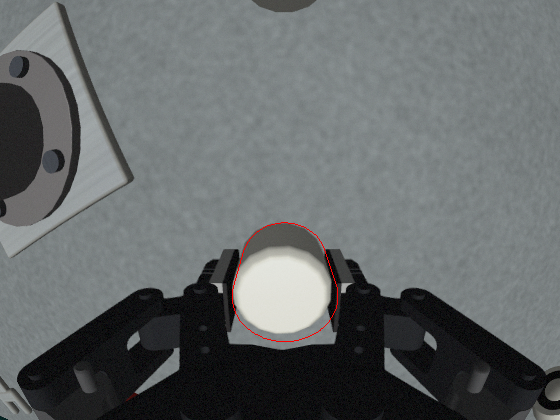

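The cap is gripped but the gap is 40.1 mm, against an expected 41.5 or so. I'll lift only a little and check the hold.

>>> {"fn": "jog_arm", "kwargs": {"deltas": [[0,0,-5,0,0,0],[0,0,-10,0,0,0],[0,0,-5,0,0,0],[0,0,0,0,0,0],[0,0,0,0,0,0],[0,0,0,0,0,0],[0,0,0,0,0,0],[0,0,0,0,0,0],[0,0,0,0,0,0],[0,0,0,0,0,0]]}}

```text
time_s: 34.7
tool_pos: [0.6232, -0.1303, 0.026]
ee_rot: [[-1.0, -0.001, -0.0], [-0.001, 1.0, 0.0], [0.0, 0.0, -1.0]]
ft_force: [0.4, 0.1, -0.8]
finger_gap: 0.0398
```

```bash
python3 - <<'E'
from wview import *
s,info=wtake('w17',{})
a=cv2.imread('pics/w16_raw.png')[200:360,200:370];b=cv2.imread('pics/w17_raw.png')[200:360,200:370]
c=robot.read_camera('scene')[:,:,::-1][110:270,150:320]
cv2.imwrite('pics/w17c.png',cv2.resize(np.hstack([a,b,c]),None,fx=1.56,fy=1.56,interpolation=cv2.INTER_CUBIC))
E
```

```text
[ 0.6232 -0.1303  0.026 ] gap 0.0398 F [ 0.4  0.1 -0.8] t 34.7 j [ -5.  39.  17. 100. -16.  44. 111.]
```

View pics/w17c.png

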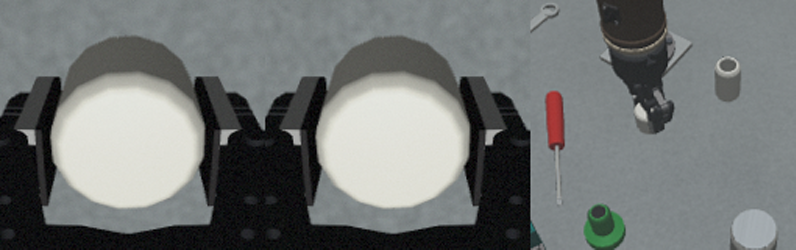

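The hold is unchanged after the lift (the left and middle crops are identical). Carrying the cap to the riser.

>>> {"fn": "jog_arm", "kwargs": {"deltas": [[0,0,-20,0,0,0],[0,0,-40,0,0,0],[0,0,-40,0,0,0],[0,0,-40,0,0,0],[0,0,-40,0,0,0],[0,0,-40,0,0,0],[3,20,0,0,0,0],[5.5,38,0,0,0,0],[5.5,38,0,0,0,0],[5.5,38,0,0,0,0]]}}

```text
time_s: 35.8
tool_pos: [0.6032, 0.0049, 0.2463]
ee_rot: [[-1.0, 0.0, 0.0], [0.0, 1.0, 0.0], [-0.0, 0.0, -1.0]]
ft_force: [1.2, 1.2, -0.5]
finger_gap: 0.0404
```

>>> {"fn": "jog_arm", "kwargs": {"deltas": [[5.5,38,0,0,0,0],[5.5,38,0,0,0,0],[5.5,38,0,0,0,0],[5.5,38,0,0,0,0],[5.5,38,0,0,0,0],[5.5,38,0,0,0,0],[5,36,0,0,0,0],[2.5,20,0,0,0,0],[0,0,0,0,0,0],[0,0,0,0,0,0]]}}

```text
time_s: 36.8
tool_pos: [0.5628, 0.2874, 0.2459]
ee_rot: [[-1.0, -0.001, -0.0], [-0.001, 1.0, -0.001], [0.0, -0.001, -1.0]]
ft_force: [-0.0, -0.9, -0.6]
finger_gap: 0.0402
```

>>> {"fn": "jog_arm", "kwargs": {"deltas": [[0,0,0,0,0,0],[0,0,0,0,0,0],[0,0,0,0,0,0],[0,0,0,0,0,0],[0,0,0,0,0,0],[0,0,0,0,0,0],[0,0,0,0,0,0],[0,0,0,0,0,0],[0,0,0,0,0,0],[0,0,0,0,0,0]]}}

```text
time_s: 37.8
tool_pos: [0.5629, 0.2877, 0.2461]
ee_rot: [[-1.0, -0.001, -0.0], [-0.001, 1.0, 0.0], [0.0, 0.0, -1.0]]
ft_force: [-0.5, -0.4, -0.4]
finger_gap: 0.0402
```

```bash
python3 - <<'E'
from wview import *
s,info=wtake('w18',{})
im=cv2.imread('pics/w18_raw.png'); pf=lambda P:wproj(P,s,info)
xy=(.5622,.2923)
for r,z in ((.027,.174),(.015,.18),(.0115,.22)): cv2.polylines(im,[pf(circ(xy,r,z)).astype(np.int32)],True,(0,0,255),1)
cv2.imwrite('pics/w18c.png',cv2.resize(im[110:350,160:400],None,fx=2.4,fy=2.4,interpolation=cv2.INTER_CUBIC))
a=robot.read_camera('scene')[:,:,::-1]; cv2.imwrite('pics/scene18.png',cv2.resize(a[180:380,280:460],None,fx=3,fy=3,interpolation=cv2.INTER_CUBIC))
E
```

```text
[0.5629 0.2877 0.2461] gap 0.0402 F [-0.5 -0.4 -0.4] t 37.8 j [-42.  24.  15.  90.  -7.  67.  64.]
```

View pics/w18c.png

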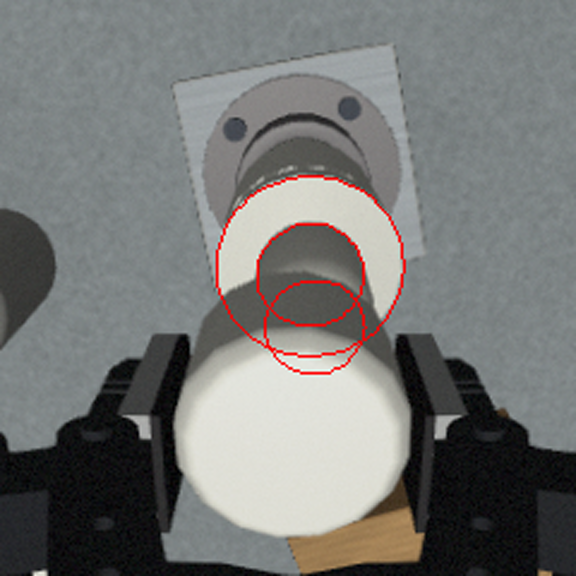

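View pics/scene18.png

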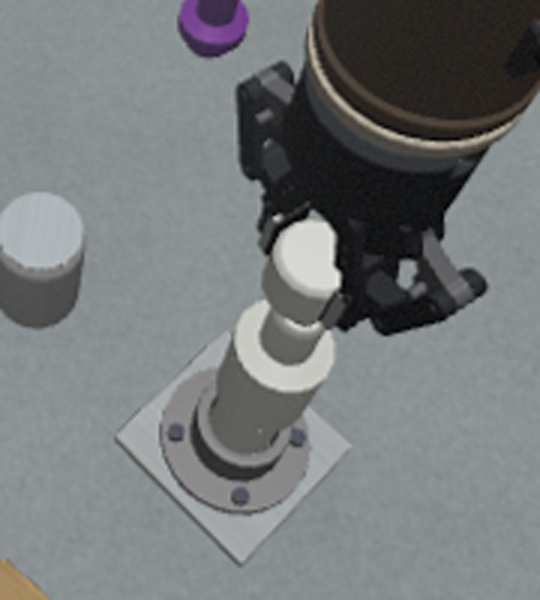

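The reducer's collar and neck lie on the predicted circles (310,266 in the crop); the cap is 4.5 mm short in y. Correcting and lowering.

>>> {"fn": "jog_arm", "kwargs": {"deltas": [[0.6,4.5,0,0,0,0],[0,0,0,0,0,0],[0,0,0,0,0,0],[0,0,8,0,0,0],[0,0,8,0,0,0],[0,0,7,0,0,0],[0,0,6,0,0,0],[0,0,6,0,0,0],[0,0,0,0,0,0],[0,0,0,0,0,0]]}}

```text
time_s: 38.9
tool_pos: [0.5624, 0.2921, 0.211]
ee_rot: [[-1.0, -0.001, -0.0], [-0.001, 1.0, -0.0], [0.0, -0.0, -1.0]]
ft_force: [-0.3, 0.4, -0.2]
finger_gap: 0.0397
```

>>> {"fn": "jog_arm", "kwargs": {"deltas": [[0,0,5,0,0,0],[0,0,4,0,0,0],[0,0,2.5,0,0,0],[0,0,1.5,0,0,0],[0,0,1,0,0,0],[0,0,0.7,0,0,0],[0,0,0.5,0,0,0],[0,0,0,0,0,0],[0,0,0,0,0,0],[0,0,0,0,0,0]]}}

```text
time_s: 39.9
tool_pos: [0.5624, 0.2922, 0.1961]
ee_rot: [[-1.0, -0.001, 0.0], [-0.001, 1.0, 0.0], [-0.0, 0.0, -1.0]]
ft_force: [0.3, -0.4, 0.7]
finger_gap: 0.0398
```

>>> {"fn": "jog_arm", "kwargs": {"deltas": [[0,0,0.5,0,0,0],[0,0,0.5,0,0,0],[0,0,0,0,0,0],[0,0,0,0,0,0],[0,0,0,0,0,0],[0,0,0,0,0,0],[0,0,0,0,0,0],[0,0,0,0,0,0],[0,0,0,0,0,0],[0,0,0,0,0,0]]}}

```text
time_s: 40.9
tool_pos: [0.563, 0.2924, 0.1959]
ee_rot: [[-1.0, -0.001, 0.002], [-0.001, 1.0, 0.001], [-0.002, 0.001, -1.0]]
ft_force: [-0.8, 0.0, 5.6]
finger_gap: 0.0402
```

Contact: 5.6 N with the cap mouth at 189.6 mm, so it's seated. Releasing and rising clear.

>>> {"fn": "jog_arm", "kwargs": {"deltas": [[0,0,0,0,0,0],[0,0,0,0,0,0],[0,0,0,0,0,0],[0,0,0,0,0,0],[0,0,0,0,0,0],[0,0,0,0,0,0],[0,0,-15,0,0,0],[0,0,-30,0,0,0],[0,0,-35,0,0,0],[0,0,-25,0,0,0]], "grip": 1}}

```text
time_s: 41.9
tool_pos: [0.5629, 0.2922, 0.3035]
ee_rot: [[-1.0, -0.0, 0.002], [-0.0, 1.0, 0.002], [-0.002, 0.002, -1.0]]
ft_force: [-0.2, 0.1, -0.3]
finger_gap: 0.0853
```

>>> {"fn": "jog_arm", "kwargs": {"deltas": [[0,0,0,0,0,0],[0,0,0,0,0,0],[-5,-40,0,0,0,0],[-5,-40,0,0,0,0],[-5,-40,0,0,0,0],[-5,-40,0,0,0,0],[-5,-40,0,0,0,0],[-5,-40,0,0,0,0],[-5,-40,0,0,0,0],[0,0,0,0,0,0]]}}

```text
time_s: 42.9
tool_pos: [0.5971, 0.0045, 0.2994]
ee_rot: [[-1.0, 0.009, -0.001], [0.009, 1.0, -0.004], [0.001, -0.004, -1.0]]
ft_force: [-0.1, 0.0, 0.2]
finger_gap: 0.0852
```

```bash
python3 - <<'E'
from wview import *
s=robot.observe(); print(np.round(s['tool_pos'],3),s['time_s'],np.round(s['ft_force'],1))
xy=(.5622,.2923); out=[]
for c in ['scene','top']:
    a=robot.read_camera(c)[:,:,::-1].copy(); f=4; cv2.imwrite(f'pics/{c}20.png',a)
    b=cv2.resize(a,None,fx=f,fy=f,interpolation=cv2.INTER_CUBIC); b0=b.copy(); pf=lambda P:proj(c,P)
    for n,z in [('long_pipe',.018),('coupling',.104),('reducer',.138),('cap',.190)]:
        m=cv2.resize(silz(n,xy,z,pf),None,fx=f,fy=f,interpolation=cv2.INTER_NEAREST); cs,_=cv2.findContours(m,0,2); cv2.drawContours(b,cs,-1,(0,0,255),1)
    x,y=(pf([[*xy,.12]])[0]*f).astype(int); sl=np.s_[max(0,y-280):y+280,x-195:x+195]
    cv2.imwrite(f'pics/{c}20c.png',np.hstack([b0[sl],b[sl]]))
    for n,p in [('tin',(.6108,.1325)),('short_pipe',(.4864,-.1292))]:
        print(n); fitz(n,0,p,[c])
E
```

```text
[0.597 0.004 0.299] 42.9 [-0.1  0.   0.2]
tin
scene p 0.64 iou 0.88
scene [0.61286298 0.13394156] 0.05678667913593887
short_pipe
scene p 0.79 iou 0.71
scene [ 0.49026566 -0.12476461] 0.2625775686124476
tin
top p 0.69 iou 0.4
top [0.6078 0.137 ] 1.1732819087921627
short_pipe
top p 0.49 iou 0.42
top [ 0.48647617 -0.13560137] 0.9510328144046432
```

View pics/scene20c.png

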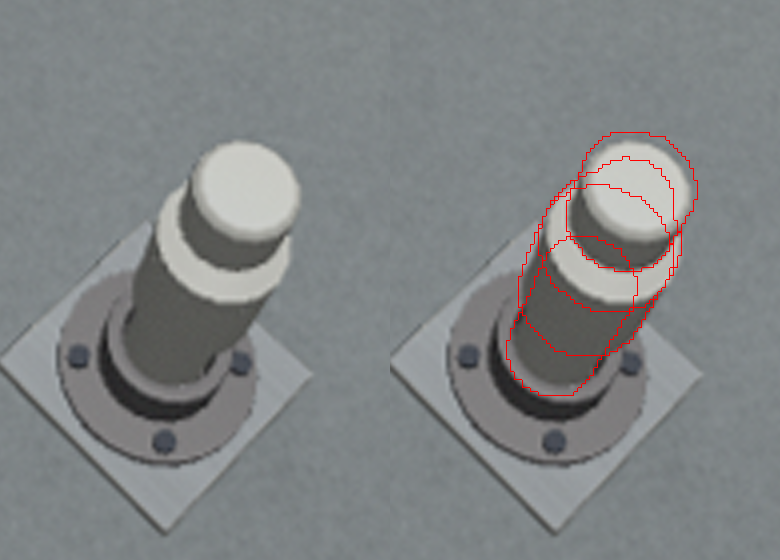

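View pics/top20c.png

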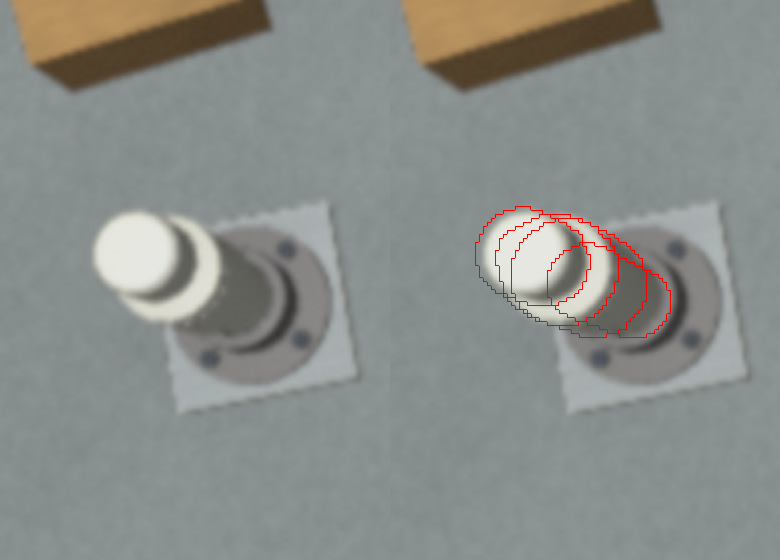

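```bash
python3 - <<'E'
import cv2,numpy as np
a=cv2.imread('pics/scene0.png');b=cv2.imread('pics/scene20.png')
print('short',np.abs(a[140:180,258:296].astype(int)-b[140:180,258:296]).mean(),'tin',np.abs(a[236:294,275:312].astype(int)-b[236:294,275:312]).mean())
cv2.imwrite('pics/cmp.png',np.hstack([cv2.resize(i[120:310,170:320],None,fx=2.6,fy=2.6) for i in(a,b)]))
E
```

```text
short 10.319956140350877 tin 3.2671637154395774
```

View pics/cmp.png

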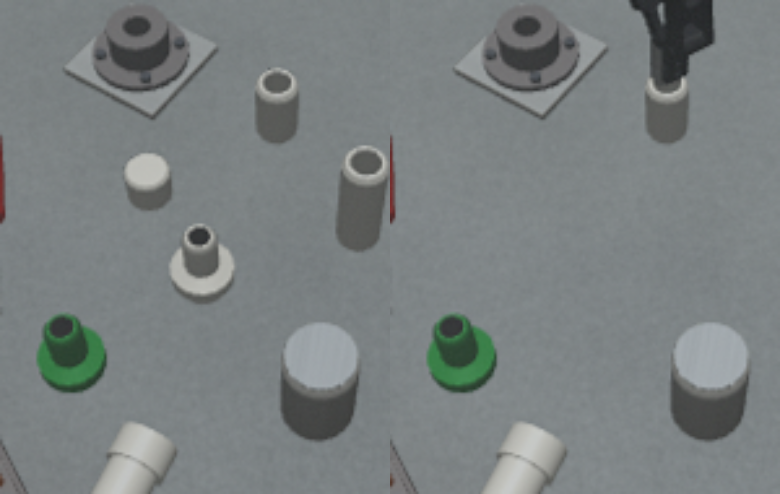

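The short pipe and tin haven't moved; a finger merely hides part of the short pipe's rim in this view. The riser stands complete and nothing is touched, so I'm handing in.

```bash
python3 -c "
from bench import robot
print(robot.sign_off())"
```

```text
the job is handed in; nothing more can be done
None
```

The riser is built and handed in after 43 s of the 104 s allowed; the hand-in gave no verdict. I placed the long pipe in the wide flange, then the coupling, the white reducer and the cap, letting go of each before fetching the next.

**Seating:** each part met 5–6 N of contact, with its lower end at 18.1, 103.7, 137.6 and 189.6 mm. The expected heights were 18, 104, 138 and 190 mm.

**Last checks:**
- **Riser:** in the final scene and top views it stands free and upright. The predicted outlines match it, except at the cap's top edge, which is rounded in the image but square in my model.
- **Short pipe and tin:** in the scene picture both stand where they began. The tin and short-pipe fits from the top view, and the short-pipe fit from the scene view, were poor. In the scene view the raised gripper hid part of the short pipe. For those I went by comparing the scene picture before and after.
- **Robot:** the gripper was open at 0.30 m height with no force on it, clear of everything.

**Smaller disagreements:** the cap gripped at 40.1 mm instead of about 42 mm, but it didn't slip when lifted. The wrist camera read positions about 1–2 mm low in x compared with the arm, which the tapers absorbed.

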